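Load the glass scanner and start it

ROBOT

A 7-joint arm with a two-finger parallel gripper is mounted at the origin on the work surface. World frame = base frame: x ahead of the robot, y to its left, z up, the work surface at z = 0. Lengths are in m, angles in rad, forces in N, time in s.
With the tool pointing down it reaches from about 0.425 to 1.025 m from the base axis. Payload 9.4 kg.
Tool frame: the origin (TCP) lies midway between the tips of the shut fingers; the grasp point (between the pads) lies 19 mm behind it (robot.hold_point_z is the y of the grasp point in the tool frame, in m); y points along the fingers, x is the direction in which the jaws open and shut, and the axes are right-handed (so a half turn about y gives the same grasp; the last joint's range is limited). The gripper opens to 85 mm and grips with 20 to 120 N. Pads are 22 mm wide; open, the fingers measure 114 mm over their backs; the gripper's body (76 mm by 85 mm) begins 54 mm behind the grasp point. The pads swing forward as they close: fully open they stand 13 mm farther back than shut.
Start: joints at [-1.178, 0.599, -0.003, 1.599, 0.002, 0.943, -0.08], TCP at [0.328, 0.646, 0.231] pointing down, gripper open.
Joint ranges: [-2.57, 2.57], [-0.35, 1.97], [-1.29, 1.29], [0.11, 2.56], [-1.05, 4.19], [0.11, 1.86], [-2.63, 2.63]. Speed limits (rad/s): [2.22, 2.22, 3.01, 3.01, 3.14, 3.14, 3.14].

INTERFACE

Orientations are given as a unit quaternion [x, y, z, w].
In Python, from plant import robot, eyes, job gives the robot as it stands. The module is installed in compiled form; this text tells all that it offers.
- The arm moves only by the tool send_rows, never from a script. Its argument "motion" is a list of rows, each a list of 7 numbers: the shift along the tool's x, y, z in units of 12 cm (1.0 is 12 cm), then the turn, a rotation vector about the tool's x, y, z in units of pi/4 rad (1.0 is pi/4 rad), then the gripper command: -1 is shut, 1 is fully open, values between are in proportion. In form: [[tx, ty, tz, ax, ay, az, grip], ...]. A call has 1 to 10 rows; each row is the pose to reach, as a shift and turn from the pose commanded when the call began, along the tool's axes at that moment; what a row does not reach only later rows make up. A row lasts 1/10 s, in which the tool goes at most 50 mm and 8.59 degrees, less where a joint would pass 70% of its speed; a pose out of reach is approached as far as the arm can. A call with a number of a shift or a turn outside -1 to 1 is refused whole. A call with a gripper value outside its range is refused whole. The fingers move at their own pace and stop on an object; "squeeze" is the grip in N (left out, the last holds). Time passes only in rows, so rows that repeat a pose let the fingers close. It gives the time, the measured TCP pose, the force and the opening at its end, in the units of the state.
- robot.read_state(): the state, without advancing time (a new reading comes with each control period).
- eyes.camera(name): name is "side" or "top"; returns a dict with "color" (420x560x3 uint8, red, green, blue), "fx", "fy", "cx", "cy" (pixels), "R" (3x3) and "t" (3): a world point X has camera coordinates R X + t. Camera axes: x right, y down, z forward; pixel columns grow to the right and rows downward; lengths in m; the calibration is good to about 2 mm. A picture is of the moment at which its call begins. There is no depth.
- job.job_done(): hands the job in, once; it reports no verdict.
The state is a dict: "time": time; "q": joint angles; "joint_velocities": joint speeds; "tau": joint torques, N m; "eef_pos": TCP position; "orientation": TCP orientation; "ft_force": force on the tool from outside, world axes, zero at the start; "wrist_torque": the same for the moment, N m; "opening": opening from 0.0 (shut) to 1.0 (fully open).
Only numpy, scipy, OpenCV 4.12 (cv2) and the standard library are available. Lean on these libraries where they do the work, as an engineer would, in place of code of your own. Each camera call takes 0.05 s, during which the arm holds its last target.

TASK

Pull the scanner's half-open drawer right out, then load every glass slide lying on the bench into it, one to a lane in any lane: slide each one forward under its sprung clip until it is fully home against the stop and the clip has snapped down behind its rim. When all are in, push the drawer home until it seats at its detent, then press the start button once it is shut and leave everything in place. Do not disturb the other things on the bench.

Things in the scene. Friction and masses are not known exactly. Their poses are not given: they have to be found in the camera images.
- slide1_grip (a point): Grip of a glass slide: plate 90 (x) x 38 (y) x 5 mm, white-edged, flat, 70 g. At its rear (-x) end stands a black tab 10 mm thick (x), 30 wide (y), top 40 mm above the underside. This point: middle of the tab, 26 mm above the underside, 40 mm behind the plate's middle. A rounded white rim 5 mm deep, its top 10 mm above the underside, runs along the front (+x) edge. May be absent.
- slide2_grip (a point): Grip point of another glass slide, the same in every way as slide1. May be absent.
- slide3_grip (a point): Grip point of another glass slide, the same in every way as slide1. May be absent.
- slide4_grip (a point): Grip point of another glass slide, the same in every way as slide1. May be absent.
- lane1 (a point): Where a slide's grip point lies when that slide is fully home in lane 1, the lane next to the drawer's front panel; moves with the drawer. x axis: the way a slide is pushed in (away from the robot, across the drawer's travel); z up. The flat metal bed is 26 mm below this point and reaches 80 mm behind it (-x); a steel stop bar meets the slide's front edge at x = +85 mm.
- lane2 (a point): The same point of lane 2, 50 mm farther from the front panel than lane 1. In every lane a sprung steel clip with two prongs reaches back (-x) over the bed: its upturned lip ends at x = +43 mm, 14 mm above the bed, and slopes down to a nub at x = +72 mm, which rests 3 mm above the empty bed.
- lane3 (a point): The same point of lane 3, 50 mm beyond lane 2. In every lane a slide is laid flat on the bed at least 48 mm short of home, then slid forward: its rim lifts the clip and passes under the nub, which snaps down on the glass behind the rim. This takes about 5 to 12 N.
- lane4 (a point): The same point of lane 4, 50 mm beyond lane 3, nearest the housing (75 mm from it with the drawer right out). Lane 1 is 45 mm from the panel's inner face. A slide that is pressed hard on the bed while it is pushed drags and needs much more force, so do not bear down on it.
- clip1 (a joint): Lift (rad) of the sprung clip of lane 1: 0 with the lane empty, about 0.15 while it rides on a slide's rim, about 0.04 once snapped down on the glass of a slide that is home. Its spring presses with about 3 N.
- clip2 (a joint): Lift (rad) of the sprung clip of lane 2: 0 with the lane empty, about 0.15 while it rides on a slide's rim, about 0.04 once snapped down on the glass of a slide that is home. Its spring presses with about 3 N.
- clip3 (a joint): Lift (rad) of the sprung clip of lane 3: 0 with the lane empty, about 0.15 while it rides on a slide's rim, about 0.04 once snapped down on the glass of a slide that is home. Its spring presses with about 3 N.
- clip4 (a joint): Lift (rad) of the sprung clip of lane 4: 0 with the lane empty, about 0.15 while it rides on a slide's rim, about 0.04 once snapped down on the glass of a slide that is home. Its spring presses with about 3 N.
- drawer (a joint): How far (m) the scanner's drawer is pulled out: 0 is shut and seated, 0.27 fully out. It slides with a few newtons of friction; in the last 11 mm a sprung detent resists (up to about 8 N), then snaps it home.
- drawer_front (a point): Middle of the outer face of the drawer's white front panel (262 mm wide, 12 mm thick), 60 mm above the bench, 19 mm below its top edge; hook it from inside to pull. x as in the lanes; the face looks to -y, and pushing along +y shuts the drawer. The scanner's white housing, 110 mm high, starts where the panel's inner face comes to rest when shut.
- start_top (a point): Centre of the top of the scanner's round grey start button (30 mm across) in a black housing on the housing's top; pressed straight down.
- start (a joint): Travel (m) of the start button: 0 released, 0.006 fully down (about 4 N); springs back.
- flux_bottle: White plastic bottle, 44 mm across, 100 mm high; bystander; origin under its centre.
- handset: White handheld device lying flat, 65 x 120 x 25 mm; bystander; origin under its centre.
- tape_roll: Flat roll of amber tape, 70 mm across, 20 mm high; bystander; origin under its centre.
There are look-alikes about, which are no part of the job. Leave any brown look-alike of the part that bears slide1_grip alone.

How it is judged:
On the way, in this order (a step that is already met when the one before it is completed fails the run):
1. the drawer is drawn right out (value of joint drawer above 0.245 m), for 0.2 s.
2. every slide is home in a lane with the clip snapped down on it (((x of slide1_grip in the frame of lane1 between -0.005 and 0.004 m and y of slide1_grip in the frame of lane1 between -0.008 and 0.008 m and z of slide1_grip in the frame of lane1 between -0.004 and 0.004 m and angle between the x axis of slide1_grip and the x axis of lane1, either way round below 0.15 rad and angle between slide1_grip's own z axis and vertical below 0.08 rad and value of joint clip1 between 0.015 and 0.09 rad) or (x of slide1_grip in the frame of lane2 between -0.005 and 0.004 m and y of slide1_grip in the frame of lane2 between -0.008 and 0.008 m and z of slide1_grip in the frame of lane2 between -0.004 and 0.004 m and angle between the x axis of slide1_grip and the x axis of lane2, either way round below 0.15 rad and angle between slide1_grip's own z axis and vertical below 0.08 rad and value of joint clip2 between 0.015 and 0.09 rad) or (x of slide1_grip in the frame of lane3 between -0.005 and 0.004 m and y of slide1_grip in the frame of lane3 between -0.008 and 0.008 m and z of slide1_grip in the frame of lane3 between -0.004 and 0.004 m and angle between the x axis of slide1_grip and the x axis of lane3, either way round below 0.15 rad and angle between slide1_grip's own z axis and vertical below 0.08 rad and value of joint clip3 between 0.015 and 0.09 rad) or (x of slide1_grip in the frame of lane4 between -0.005 and 0.004 m and y of slide1_grip in the frame of lane4 between -0.008 and 0.008 m and z of slide1_grip in the frame of lane4 between -0.004 and 0.004 m and angle between the x axis of slide1_grip and the x axis of lane4, either way round below 0.15 rad and angle between slide1_grip's own z axis and vertical below 0.08 rad and value of joint clip4 between 0.015 and 0.09 rad)) and ((x of slide2_grip in the frame of lane1 between -0.005 and 0.004 m and y of slide2_grip in the frame of lane1 between -0.008 and 0.008 m and z of slide2_grip in the frame of lane1 between -0.004 and 0.004 m and angle between the x axis of slide2_grip and the x axis of lane1, either way round below 0.15 rad and angle between slide2_grip's own z axis and vertical below 0.08 rad and value of joint clip1 between 0.015 and 0.09 rad) or (x of slide2_grip in the frame of lane2 between -0.005 and 0.004 m and y of slide2_grip in the frame of lane2 between -0.008 and 0.008 m and z of slide2_grip in the frame of lane2 between -0.004 and 0.004 m and angle between the x axis of slide2_grip and the x axis of lane2, either way round below 0.15 rad and angle between slide2_grip's own z axis and vertical below 0.08 rad and value of joint clip2 between 0.015 and 0.09 rad) or (x of slide2_grip in the frame of lane3 between -0.005 and 0.004 m and y of slide2_grip in the frame of lane3 between -0.008 and 0.008 m and z of slide2_grip in the frame of lane3 between -0.004 and 0.004 m and angle between the x axis of slide2_grip and the x axis of lane3, either way round below 0.15 rad and angle between slide2_grip's own z axis and vertical below 0.08 rad and value of joint clip3 between 0.015 and 0.09 rad) or (x of slide2_grip in the frame of lane4 between -0.005 and 0.004 m and y of slide2_grip in the frame of lane4 between -0.008 and 0.008 m and z of slide2_grip in the frame of lane4 between -0.004 and 0.004 m and angle between the x axis of slide2_grip and the x axis of lane4, either way round below 0.15 rad and angle between slide2_grip's own z axis and vertical below 0.08 rad and value of joint clip4 between 0.015 and 0.09 rad)) and ((x of slide3_grip in the frame of lane1 between -0.005 and 0.004 m and y of slide3_grip in the frame of lane1 between -0.008 and 0.008 m and z of slide3_grip in the frame of lane1 between -0.004 and 0.004 m and angle between the x axis of slide3_grip and the x axis of lane1, either way round below 0.15 rad and angle between slide3_grip's own z axis and vertical below 0.08 rad and value of joint clip1 between 0.015 and 0.09 rad) or (x of slide3_grip in the frame of lane2 between -0.005 and 0.004 m and y of slide3_grip in the frame of lane2 between -0.008 and 0.008 m and z of slide3_grip in the frame of lane2 between -0.004 and 0.004 m and angle between the x axis of slide3_grip and the x axis of lane2, either way round below 0.15 rad and angle between slide3_grip's own z axis and vertical below 0.08 rad and value of joint clip2 between 0.015 and 0.09 rad) or (x of slide3_grip in the frame of lane3 between -0.005 and 0.004 m and y of slide3_grip in the frame of lane3 between -0.008 and 0.008 m and z of slide3_grip in the frame of lane3 between -0.004 and 0.004 m and angle between the x axis of slide3_grip and the x axis of lane3, either way round below 0.15 rad and angle between slide3_grip's own z axis and vertical below 0.08 rad and value of joint clip3 between 0.015 and 0.09 rad) or (x of slide3_grip in the frame of lane4 between -0.005 and 0.004 m and y of slide3_grip in the frame of lane4 between -0.008 and 0.008 m and z of slide3_grip in the frame of lane4 between -0.004 and 0.004 m and angle between the x axis of slide3_grip and the x axis of lane4, either way round below 0.15 rad and angle between slide3_grip's own z axis and vertical below 0.08 rad and value of joint clip4 between 0.015 and 0.09 rad)) and ((x of slide4_grip in the frame of lane1 between -0.005 and 0.004 m and y of slide4_grip in the frame of lane1 between -0.008 and 0.008 m and z of slide4_grip in the frame of lane1 between -0.004 and 0.004 m and angle between the x axis of slide4_grip and the x axis of lane1, either way round below 0.15 rad and angle between slide4_grip's own z axis and vertical below 0.08 rad and value of joint clip1 between 0.015 and 0.09 rad) or (x of slide4_grip in the frame of lane2 between -0.005 and 0.004 m and y of slide4_grip in the frame of lane2 between -0.008 and 0.008 m and z of slide4_grip in the frame of lane2 between -0.004 and 0.004 m and angle between the x axis of slide4_grip and the x axis of lane2, either way round below 0.15 rad and angle between slide4_grip's own z axis and vertical below 0.08 rad and value of joint clip2 between 0.015 and 0.09 rad) or (x of slide4_grip in the frame of lane3 between -0.005 and 0.004 m and y of slide4_grip in the frame of lane3 between -0.008 and 0.008 m and z of slide4_grip in the frame of lane3 between -0.004 and 0.004 m and angle between the x axis of slide4_grip and the x axis of lane3, either way round below 0.15 rad and angle between slide4_grip's own z axis and vertical below 0.08 rad and value of joint clip3 between 0.015 and 0.09 rad) or (x of slide4_grip in the frame of lane4 between -0.005 and 0.004 m and y of slide4_grip in the frame of lane4 between -0.008 and 0.008 m and z of slide4_grip in the frame of lane4 between -0.004 and 0.004 m and angle between the x axis of slide4_grip and the x axis of lane4, either way round below 0.15 rad and angle between slide4_grip's own z axis and vertical below 0.08 rad and value of joint clip4 between 0.015 and 0.09 rad))), for 0.2 s.
3. the drawer is shut and seated with the slides still home (all of step 2 and value of joint drawer below 0.003 m), for 0.3 s.
4. the start button is pressed with the drawer shut (value of joint start above 0.004 m and value of joint drawer below 0.003 m), for 0.05 s.
At the end, for the whole second after the job is handed in: Every slide is home in a lane (within 5 mm lengthwise, 8 mm sideways, flat, straight within 0.15 rad) with its clip snapped down on the glass; the drawer is seated (within 3 mm of shut); the start button was pressed after that and is released; all at rest (all of step 3 and value of joint start below 0.002 m and velocity of joint drawer below 0.01 m/s and linear speed of each of slide1, slide2, slide3, slide4 below 0.02 m/s); the robot touches nothing.
It fails at once if the flux bottle is moved more than 30 mm or tipped (distance of flux_bottle from where it was at the start of the episode above 0.03 m or angle between flux_bottle's own z axis and vertical above 0.5 rad).
It fails at once if the handset is moved more than 30 mm or tipped (distance of handset from where it was at the start of the episode above 0.03 m or angle between handset's own z axis and vertical above 0.5 rad).
It fails at once if the tape roll is moved more than 30 mm or tipped (distance of tape_roll from where it was at the start of the episode above 0.03 m or angle between tape_roll's own z axis and vertical above 0.5 rad).
It fails at once if the start button is pressed while the drawer is open (value of joint start above 0.004 m and value of joint drawer above 0.01 m).
Of slide1, slide2, slide3, slide4 only 3 to 4 are there at a start; the rules pass over those that are not, and their reading is None.
At some moment in a run one of slide1, slide2, slide3, slide4 may be knocked a few centimetres aside while the robot is not near it.
Once in a run the grip may slacken for a moment while it holds something.
It also fails if it takes over 210 s, if anything falls off the work surface, if the arm or the gripper's body presses on something with over 40 N, if the wrist force passes 120 N, or if a joint passes its speed limit or range.

## Working session

There is one attempt and no reset: what is moved stays moved. The work goes in short steps, Python scripts to look and compute and a tool call to move; the robot and the scene stay as the last step left them, time stands still between calls to the robot, and variables do not carry over. Pictures are saved under pics/ and viewed, and the job is handed in when it is done.

Besides the shell and the picture viewer there is one more tool, called as name([rows], argument=value, ...), one row to a line, values as JSON. send_rows: Moves the arm, as the interface text tells. Shifts and turns lie within -1 to 1; 1 stands for 12 cm of shift or pi/4 rad of turn. Its arguments: {"type":"object","properties":{"motion":{"type":"array","items":{"type":"array","items":{"type":"number","minimum":-1,"maximum":1}}},"squeeze":{"type":"number"}},"required":["motion"]}

```bash
ls; mkdir -p pics
python3 - <<'E'
from plant import robot, eyes, job
import cv2
s=robot.read_state()
for k,v in s.items(): print(k,v)
print(robot.hold_point_z)
for n in ("side","top"):
    c=eyes.camera(n); cv2.imwrite(f"pics/{n}0.png",c["color"][:,:,::-1])
    print(n,c["fx"],c["fy"],c["cx"],c["cy"],c["R"],c["t"])
E
```

```text
pics
time 0.0
q [-1.17772813  0.60011735 -0.00254946  1.60013511  0.00179512  0.94288924
 -0.07979786]
joint_velocities [-4.36176972e-04  6.07058941e-05 -1.24982660e-03  4.86223616e-04
  7.28523005e-04 -4.43367122e-04 -1.15371644e-04]
tau [ 1.04726903e-03 -7.76466179e+01  1.56519458e+00 -2.58023232e+01
  1.22580829e-02  8.92862678e-03  3.33046751e-05]
eef_pos [0.32798948 0.64603746 0.2304206 ]
orientation [ 0.60294954  0.36948495 -0.37036379 -0.60229841]
ft_force [ 0.18095827 -0.12987619  0.20683497]
wrist_torque [-0.03334655 -0.01412749  0.01092865]
opening 1.000513106002369
-0.0187
side 516.7380004656385 516.7380004656385 273.71579948840696 204.81958850477028 [[ 0.96165306 -0.27335917 -0.02231954]
 [-0.18626875 -0.59120533 -0.78471664]
 [ 0.20131406  0.75878259 -0.61945268]] [-0.58125004  0.18958234  1.4047103 ]
top 445.3204423999797 445.3204423999797 276.3822481152761 200.60502916491205 [[ 0.02768947 -0.99935851  0.02271255]
 [-0.99826451 -0.02882624 -0.05135185]
 [ 0.05197363 -0.02125123 -0.99842232]] [-0.05255357  0.61687806  1.36740539]
```

View pics/side0.png

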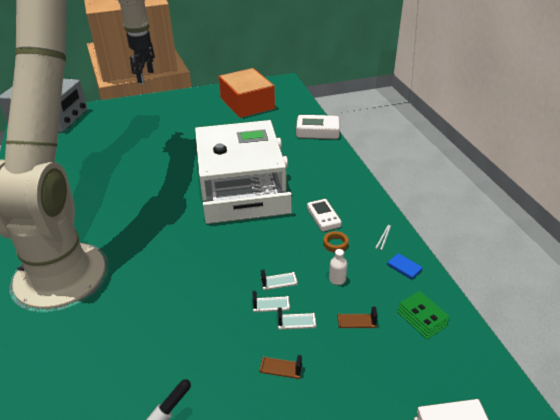

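View pics/top0.png

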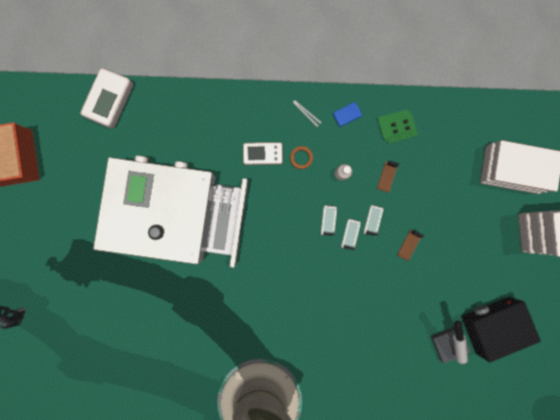

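```bash
cat > h.py <<'E'
from plant import robot, eyes, job
import cv2, numpy as np
from scipy.spatial.transform import Rotation as Ro
def proj(c,X):
    p=c["R"]@np.asarray(X,float)+c["t"]; return np.array([c["fx"]*p[0]/p[2]+c["cx"],c["fy"]*p[1]/p[2]+c["cy"]])
def onz(c,u,v,z):
    d=c["R"].T@np.array([(u-c["cx"])/c["fx"],(v-c["cy"])/c["fy"],1]); o=-c["R"].T@c["t"]
    return o+d*(z-o[2])/d[2]
def zoom(c,name,r0,r1,c0,c1,k):
    im=c["color"][r0:r1,c0:c1,::-1]; im=cv2.resize(im,None,fx=k,fy=k,interpolation=cv2.INTER_CUBIC); cv2.imwrite("pics/"+name,im)
def tri(cs,uv):
    A=[];
    for c,(u,v) in zip(cs,uv):
        P=np.hstack([c["R"],c["t"][:,None]]); x=(u-c["cx"])/c["fx"];y=(v-c["cy"])/c["fy"]
        A+= [x*P[2]-P[0],y*P[2]-P[1]]
    A=np.array(A); return np.linalg.lstsq(A[:,:3],-A[:,3],rcond=None)[0]
def tool(): 
    s=robot.read_state(); return np.array(s["eef_pos"]),Ro.from_quat(s["orientation"])
E
python3 - <<'E'
from h import *
p,r=tool(); print(p,r.as_matrix().round(3))
c=eyes.camera("top"); zoom(c,"t1.png",140,290,85,265,4); zoom(c,"t2.png",140,270,300,440,5)
c=eyes.camera("side"); zoom(c,"s1.png",110,230,180,310,6); zoom(c,"s2.png",220,390,220,400,4)
E
```

```text
[0.32804845 0.64606922 0.23049377] [[ 0.453 -0.001 -0.892]
 [ 0.892 -0.001  0.453]
 [-0.001 -1.    -0.   ]]
```

View pics/t1.png

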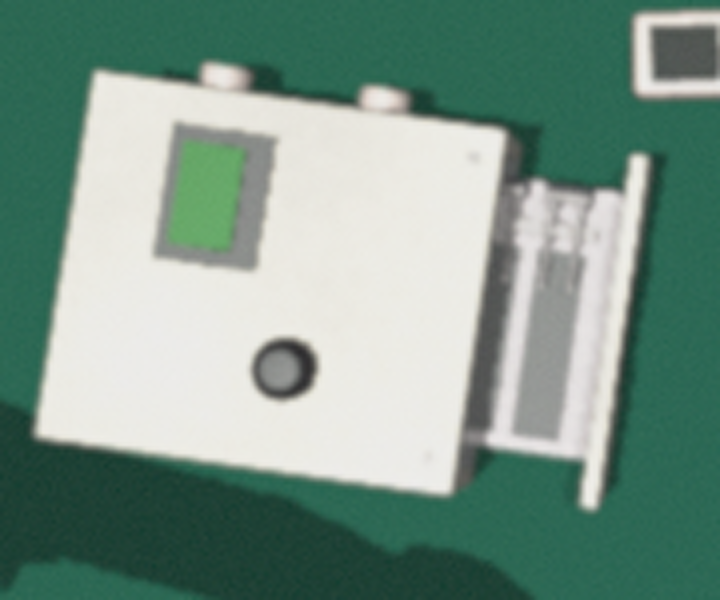

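View pics/t2.png

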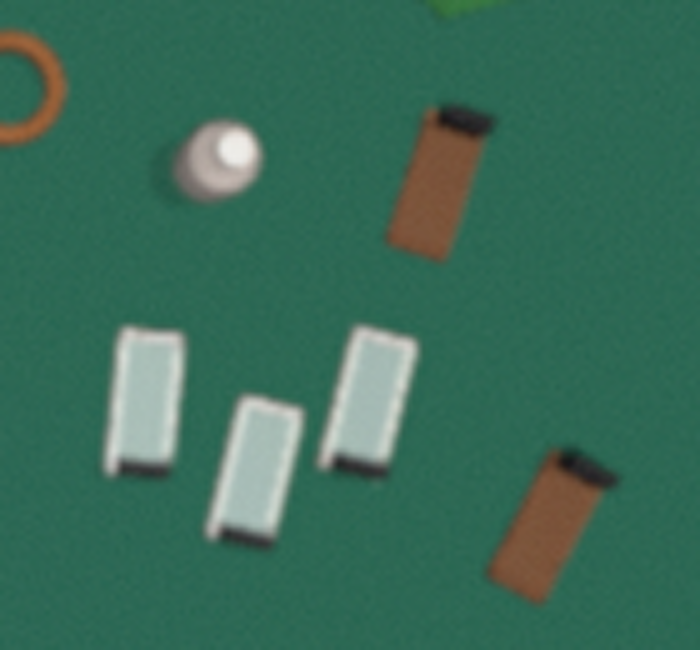

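View pics/s1.png

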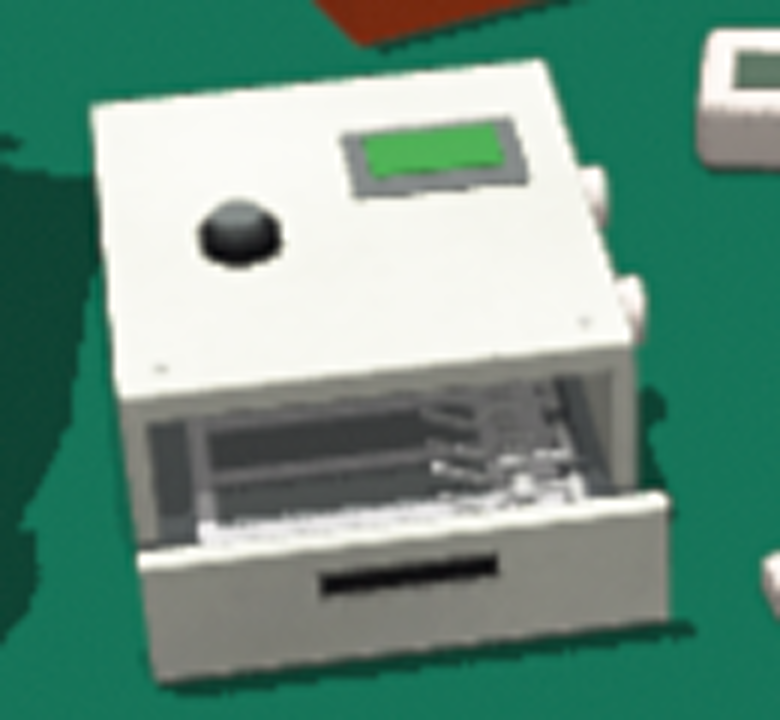

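View pics/s2.png

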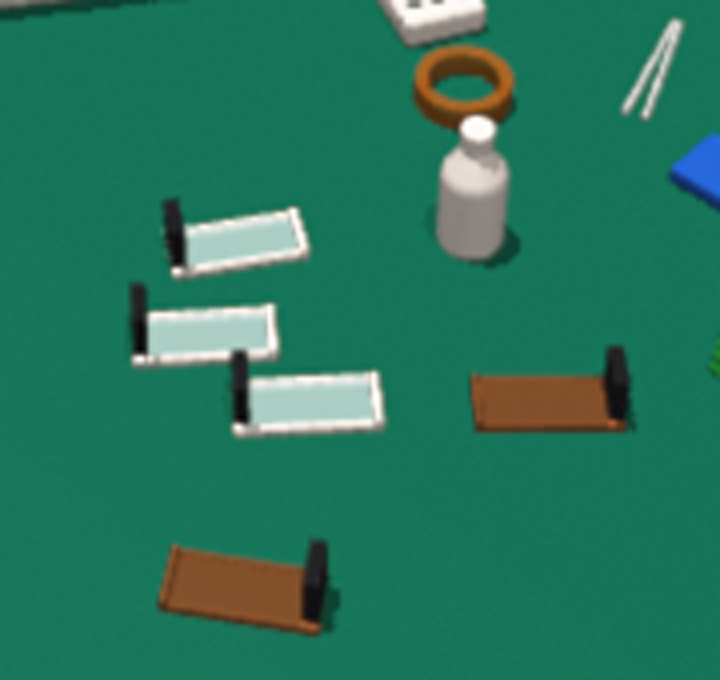

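Run:
```python
from h import *
t=eyes.camera("top"); s=eyes.camera("side")
T=lambda u,v:(85+u/4,140+v/4); S=lambda u,v:(180+u/6,110+v/6)
T2=lambda u,v:(300+u/5,140+v/5); S2=lambda u,v:(220+u/4,220+v/4)
a=T(604,508);b=T(652,155); a2=T(580,506); b2=T(630,153)
print("top outer",onz(t,*a,.079),onz(t,*b,.079),"inner",onz(t,*a2,.079),onz(t,*b2,.079))
a=S(138,560);b=S(668,497); print("side outer",onz(s,*a,.079),onz(s,*b,.079))
print("housing top", [onz(t,*T(*q),.11).round(4) for q in ((96,70),(512,128),(454,495),(35,437))])
print("housing side", [onz(s,*S(*q),.11).round(4) for q in ((92,104),(543,60),(634,345),(122,395))])
print("button", onz(t,*T(281,368),.125), onz(s,*S(240,220),.13), tri([t,s],[T(281,366),S(241,218)]))
# slides: plate corners top view at z~.005 : rear-left, front-left, front-right, rear-right
for q in [((105,475),(122,327),(184,332),(172,473)),((208,537),(240,396),(303,407),(273,547)),((318,467),(355,326),(417,341),(387,474))]:
    print([onz(t,*T2(*x),.007)[:2].round(4) for x in q])
# tabs tops side: zoom
for q in ((172,203),(138,288),(239,355)): print("tabtop side",onz(s,*S2(*q),.04))
for q in ((146,466),(248,538),(361,465)): print("tab top view",onz(t,*T2(*q),.04))
```

```text
top outer [0.4161665  0.07946901 0.079     ] [0.67739904 0.05232787 0.079     ] inner [0.41717671 0.09710434 0.079     ] [0.67839963 0.06867887 0.079     ]
side outer [0.417513   0.09161165 0.079     ] [0.67859501 0.06242283 0.079     ]
housing top [array([0.7239, 0.4535, 0.11  ]), array([0.6909, 0.1528, 0.11  ]), array([0.4257, 0.185 , 0.11  ]), array([0.4592, 0.4843, 0.11  ])]
housing side [array([0.4614, 0.4853, 0.11  ]), array([0.7241, 0.4537, 0.11  ]), array([0.6885, 0.1521, 0.11  ]), array([0.4292, 0.188 , 0.11  ])]
button [0.51344374 0.3081796  0.125     ] [0.51408363 0.30145469 0.13      ] [0.51525788 0.30759001 0.12739059]
[array([ 0.5151, -0.1776]), array([ 0.6079, -0.1862]), array([ 0.6059, -0.2253]), array([ 0.5175, -0.2196])]
[array([ 0.4782, -0.2429]), array([ 0.5668, -0.2613]), array([ 0.561 , -0.3011]), array([ 0.4731, -0.2838])]
[array([ 0.5237, -0.3112]), array([ 0.6127, -0.333 ]), array([ 0.6044, -0.3723]), array([ 0.5205, -0.3547])]
tabtop side [ 0.5231904  -0.18715182  0.04      ]
tabtop side [ 0.48399936 -0.25195491  0.04      ]
tabtop side [ 0.52898949 -0.32172142  0.04      ]
tab top view [ 0.52199364 -0.19848267  0.04      ]
tab top view [ 0.47989556 -0.26179743  0.04      ]
tab top view [ 0.52619154 -0.33030759  0.04      ]
```

```bash
cat >> h.py <<'E'
A0=np.deg2rad(-6.6)  # drawer x axis azimuth
def Rt(az):
    x=np.array([np.cos(az),np.sin(az),0]); y=np.array([0,0,-1.]); return np.column_stack([x,y,np.cross(x,y)])
def plan(P,azdeg):
    p,r=tool(); d=r.as_matrix().T@(np.array(P)-p)
    rv=(r.inv()*Ro.from_matrix(Rt(np.deg2rad(azdeg)))).as_rotvec()
    print("p",p.round(4),"az",round(np.degrees(np.arctan2(*r.as_matrix()[1::-1,0])),2),"shift",(d/.12).round(3),"turn",(rv/(np.pi/4)).round(3))
E
python3 -c "
from h import *
plan((0.547,0.075,0.23),83.4)"
```

```text
p [0.3281 0.6463 0.231 ] az 63.09 shift [-3.42   0.01  -3.781] turn [-0.    -0.451 -0.001]
```

send_rows([
  [-1, 0, -1, 0, 0, 0, 1],
  [-1, 0, -1, 0, 0, 0, 1],
  [-1, 0, -1, 0, 0, 0, 1],
  [-1, 0, -1, 0, 0, 0, 1],
  [-1, 0, -1, 0, 0, 0, 1],
])

```text
time: 0.8
eef_pos: [0.3829, 0.4817, 0.2318]
orientation: [0.604, 0.369, -0.368, -0.603]
ft_force: [0.3, 1.4, -0.8]
opening: 1.001
```

send_rows([
  [-1, 0, -1, 0, 0, 0, 1],
  [-1, 0, -1, 0, 0, 0, 1],
  [-1, 0, -1, 0, 0, 0, 1],
  [-1, 0, -1, 0, 0, 0, 1],
  [-1, 0, -1, 0, 0, 0, 1],
])

```text
time: 1.3
eef_pos: [0.4348, 0.322, 0.2316]
orientation: [0.604, 0.369, -0.369, -0.603]
ft_force: [-0.4, 0.4, 0.3]
opening: 0.998
```

send_rows([
  [-1, 0, -1, 0, 0, 0, 1],
  [-1, 0, -1, 0, 0, 0, 1],
  [-1, 0, -1, 0, 0, 0, 1],
  [-1, 0, -1, 0, 0, 0, 1],
  [-1, 0, -1, 0, 0, 0, 1],
])

```text
time: 1.8
eef_pos: [0.4876, 0.1615, 0.2314]
orientation: [0.603, 0.369, -0.369, -0.603]
ft_force: [0.3, 0.3, 0.5]
opening: 1.002
```

send_rows([
  [-0.42, 0, -0.78, 0, -0.45, 0, 0.2],
  [-0.42, 0, -0.78, 0, -0.45, 0, 0.2],
  [-0.42, 0, -0.78, 0, -0.45, 0, 0.2],
  [-0.42, 0, -0.78, 0, -0.45, 0, 0.2],
  [-0.42, 0, -0.78, 0, -0.45, 0, 0.2],
])

```text
time: 2.3
eef_pos: [0.5467, 0.078, 0.2311]
orientation: [-0.528, -0.47, 0.47, 0.529]
ft_force: [0.2, 0.3, 0.6]
opening: 0.6
```

```bash
python3 -c "
from h import *
plan((0.547,0.075,0.06),83.4); print(robot.read_state()['opening'],robot.read_state()['q'],robot.read_state()['ft_force'])
t=eyes.camera('top');s=eyes.camera('side'); zoom(t,'t3.png',140,290,145,295,4); zoom(s,'s3.png',80,230,180,330,4)"
```

```text
p [0.5467 0.078  0.2311] az 83.38 shift [-0.027  1.426 -0.006] turn [-0.001 -0.001  0.002]
0.6000265621247753 [-0.19985864  0.39396625 -0.05982168  1.9953286   0.03146042  0.75324376
  1.1771217 ] [0.1542221  0.26840907 0.61422017]
```

View pics/s3.png

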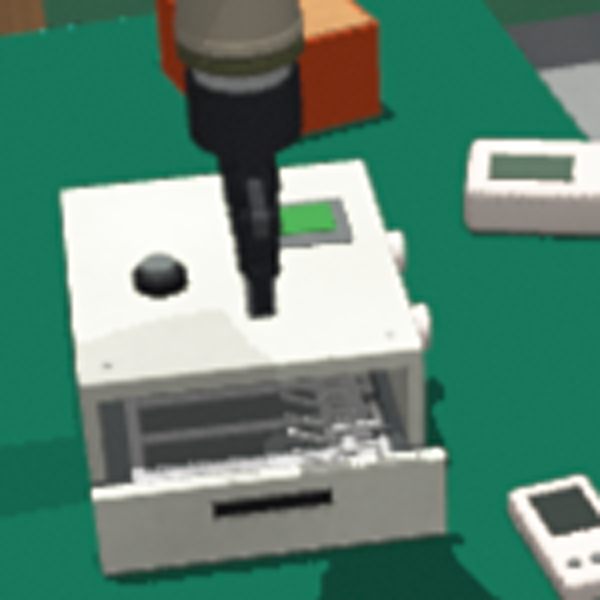

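send_rows([
  [-0.02, 0.9, 0, 0, 0, 0, -0.3],
  [-0.02, 0.9, 0, 0, 0, 0, -0.3],
  [-0.02, 0.9, 0, 0, 0, 0, -0.3],
  [-0.02, 0.9, 0, 0, 0, 0, -0.3],
])

```text
time: 2.8
eef_pos: [0.5456, 0.074, 0.1226]
orientation: [-0.527, -0.469, 0.471, 0.529]
ft_force: [-0.6, 0.9, -0.3]
opening: 0.351
```

send_rows([
  [0, 0.2, 0, 0, 0, 0, -0.3],
  [0, 0.4, 0, 0, 0, 0, -0.3],
  [0, 0.5, 0, 0, 0, 0, -0.3],
  [0, 0.56, 0, 0, 0, 0, -0.3],
])

```text
time: 3.2
eef_pos: [0.5474, 0.0734, 0.057]
orientation: [0.528, 0.471, -0.47, -0.528]
ft_force: [-0.3, 0.5, 0.7]
opening: 0.348
```

```bash
python3 -c "
from h import *
plan((0.547,0.075,0.06),83.4)
t=eyes.camera('top');s=eyes.camera('side'); zoom(t,'t4.png',140,290,145,295,4); zoom(s,'s4.png',110,230,190,310,6)"
```

```text
p [0.5474 0.0734 0.057 ] az 83.35 shift [ 0.013 -0.025  0.005] turn [ 0.002 -0.001  0.001]
```

View pics/s4.png

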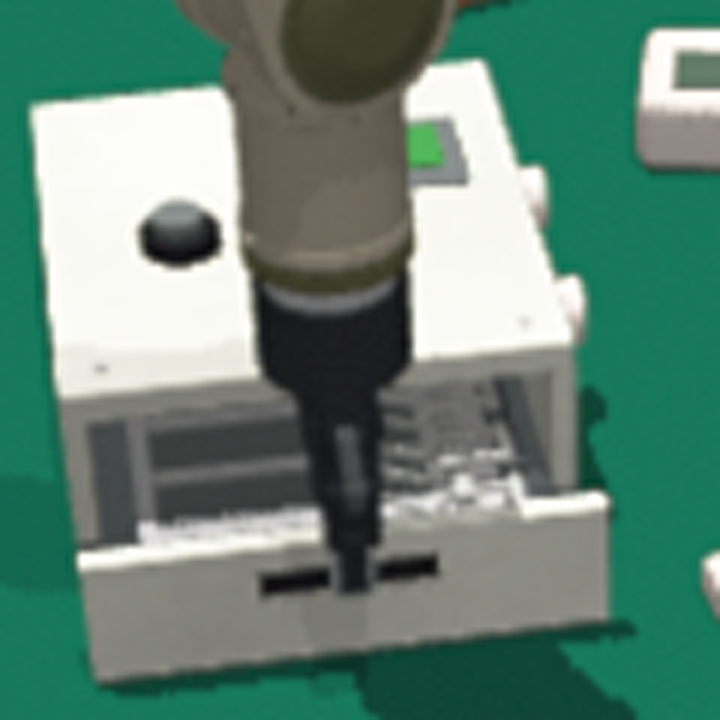

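The fingers straddle the panel, with the outer finger seen at the slot near (350,570) in the zoom. I'll close on it gently.

send_rows([
  [0, 0, 0, 0, 0, 0, -1],
  [0, 0, 0, 0, 0, 0, -1],
  [0, 0, 0, 0, 0, 0, -1],
  [0, 0, 0, 0, 0, 0, -1],
], squeeze=30)

```text
time: 3.7
eef_pos: [0.5473, 0.0734, 0.0573]
orientation: [0.528, 0.471, -0.47, -0.528]
ft_force: [-0.4, 2.1, 7.9]
opening: 0.136
```

send_rows([
  [0, -0.03, 0, 0, 0, 0, -1],
  [-0.2, -0.03, 0, 0, 0, 0, -1],
  [-0.4, -0.03, 0, 0, 0, 0, -1],
  [-0.6, -0.03, 0, 0, 0, 0, -1],
  [-0.8, -0.03, 0, 0, 0, 0, -1],
  [-1, -0.03, 0, 0, 0, 0, -1],
  [-1, -0.03, 0, 0, 0, 0, -1],
])

```text
time: 4.4
eef_pos: [0.5327, -0.0508, 0.0591]
orientation: [0.53, 0.468, -0.469, -0.529]
ft_force: [4.6, -2.8, -18.7]
opening: 0.129
```

```bash
python3 -c "
from h import *
plan((0.547,0.075,0.06),83.4)
t=eyes.camera('top');zoom(t,'t5.png',140,290,145,345,4)"
```

```text
p [ 0.5327 -0.0508  0.0591] az 83.08 shift [ 1.055 -0.01   0.008] turn [ 0.    -0.007 -0.003]
```

View pics/t5.png

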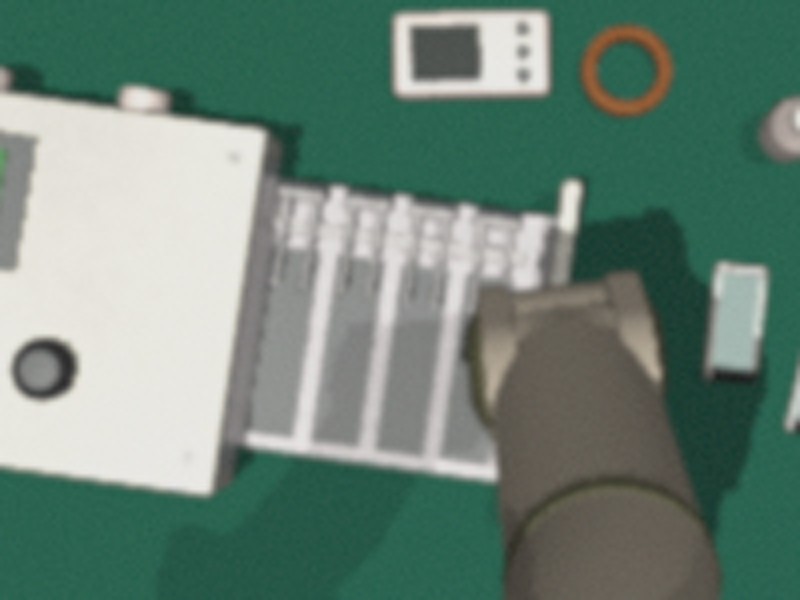

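send_rows([
  [-0.15, 0.02, 0, 0, 0, 0, -1],
  [-0.3, 0.02, 0, 0, 0, 0, -1],
  [-0.4, 0.02, 0, 0, 0, 0, -1],
  [-0.46, 0.02, 0, 0, 0, 0, -1],
  [-0.46, 0.02, 0, 0, 0, 0, -1],
])

```text
time: 4.95
eef_pos: [0.5272, -0.0998, 0.0589]
orientation: [0.528, 0.471, -0.469, -0.528]
ft_force: [-1.3, 8.0, 13.2]
opening: 0.13
```

send_rows([
  [-0.04, -0.01, 0, 0, 0, 0, -1],
  [-0.08, -0.01, 0, 0, 0, 0, -1],
  [-0.08, -0.01, 0, 0, 0, 0, -1],
])

```text
time: 5.25
eef_pos: [0.5272, -0.1001, 0.059]
orientation: [-0.524, -0.476, 0.47, 0.528]
ft_force: [3.9, 38.5, -0.3]
opening: 0.131
```

send_rows([
  [0.08, 0, 0, 0, 0, 0, -1],
  [0.08, 0, 0, 0, 0, 0, -0.3],
  [0.08, 0, 0, 0, 0, 0, -0.3],
  [0.08, 0, 0, 0, 0, 0, -0.3],
])

```text
time: 5.65
eef_pos: [0.526, -0.1025, 0.0587]
orientation: [0.529, 0.469, -0.47, -0.528]
ft_force: [-0.4, 0.2, -0.3]
opening: 0.351
```

send_rows([
  [0, -0.4, 0, 0, 0, 0, -0.3],
  [0, -0.8, 0, 0, 0, 0, -0.3],
  [0, -1, 0, 0, 0, 0, 0.2],
  [-0.5, -1, 0, 0, 0, 0, 0.2],
  [-1, -1, -0.2, 0, 0, 0, 0.2],
  [-1, -1, -0.2, 0, 0, 0, 0.2],
  [-1, -1, -0.2, 0, 0, 0, 0.2],
])

```text
time: 6.35
eef_pos: [0.5356, -0.2288, 0.1786]
orientation: [0.531, 0.468, -0.469, -0.529]
ft_force: [0.3, -0.7, 0.3]
opening: 0.602
```

send_rows([
  [-0.5, 0, 0, 0, 0.2, 0, 0.2],
  [-0.8, 0, 0, 0, 0.4, 0, 0.2],
  [-0.8, 0, 0, 0, 0.6, 0, 0.2],
  [-0.8, 0, 0, 0, 0.8, 0, 0.2],
  [-0.8, 0, 0, 0, 1, 0, 0.2],
  [-0.8, 0, 0, 0, 1, 0, 0.2],
  [-0.8, 0, 0, 0, 1, 0, 0.2],
])

```text
time: 7.05
eef_pos: [0.5249, -0.3181, 0.1785]
orientation: [-0.668, -0.233, 0.233, 0.668]
ft_force: [0.5, 0.2, 0.7]
opening: 0.598
```

```bash
python3 -c "
from h import *
plan((0.547,0.075,0.06),83.4)
t=eyes.camera('top');zoom(t,'t6.png',140,290,165,365,4)
t=eyes.camera('side');zoom(t,'s6.png',110,310,180,380,4)"
```

```text
p [ 0.5249 -0.3181  0.1785] az 38.48 shift [2.183 0.987 2.449] turn [-0.001 -0.998 -0.   ]
```

View pics/t6.png

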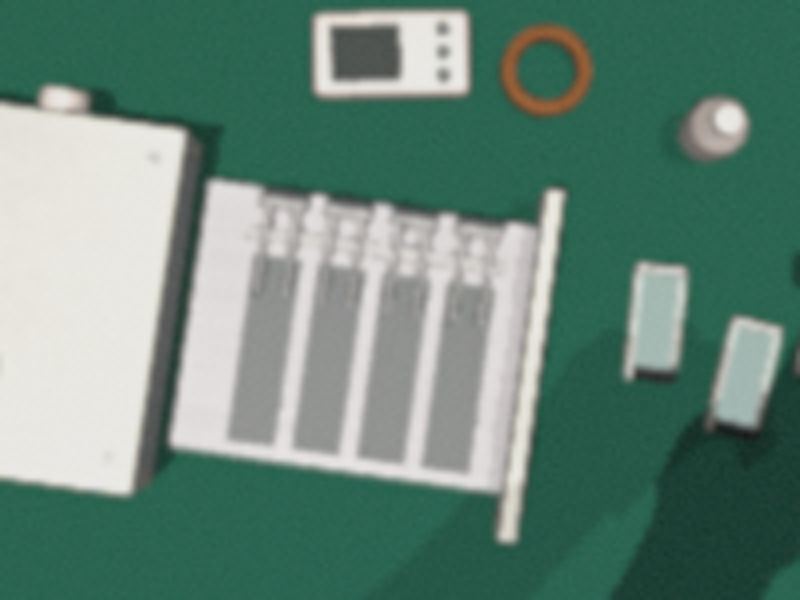

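View pics/s6.png

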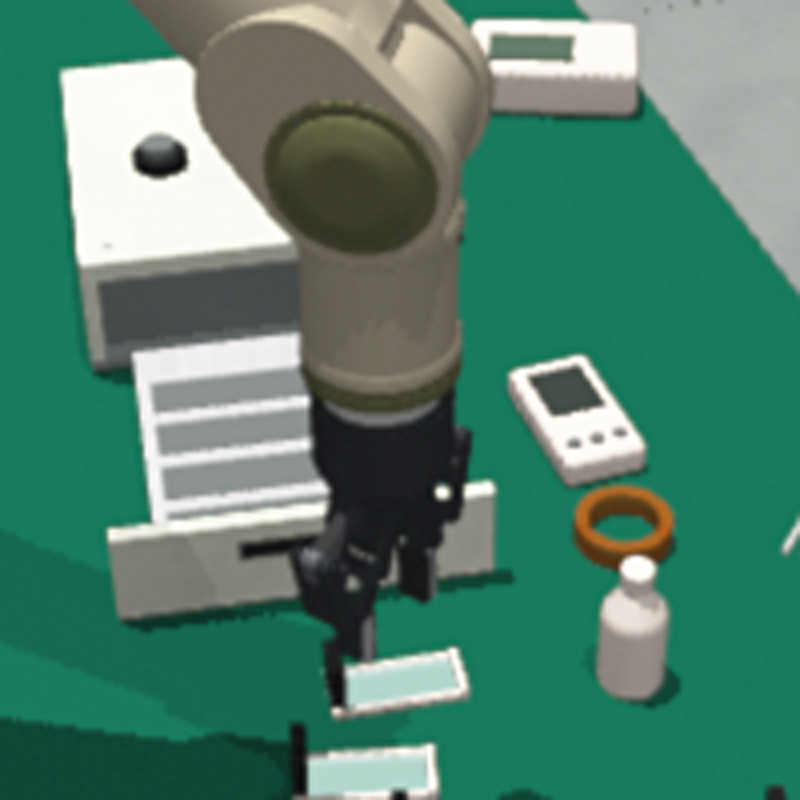

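send_rows([
  [0, 0, 0, 0, 0.2, 0, 0.2],
  [0, 0, 0, 0, 0.4, 0, 0.2],
  [0, 0, 0, 0, 0.6, 0, 0.2],
  [0, 0, 0, 0, 0.8, 0, 0.2],
  [0, 0, 0, 0, 1, 0, 0.2],
  [0, 0, 0, 0, 1.0, 0, 0.2],
])

```text
time: 7.75
eef_pos: [0.525, -0.3183, 0.1784]
orientation: [-0.706, 0.042, -0.041, 0.706]
ft_force: [0.1, 0.0, -1.0]
opening: 0.601
```

```bash
python3 -c "
from h import *
plan((0.526,-0.332,0.09),-13)
t=eyes.camera('top');zoom(t,'t7.png',140,290,165,365,4)
t=eyes.camera('side');zoom(t,'s7.png',220,340,220,340,6)"
```

```text
p [ 0.525  -0.3183  0.1784] az -6.73 shift [ 0.022  0.737 -0.112] turn [-0.     0.139 -0.   ]
```

View pics/s7.png

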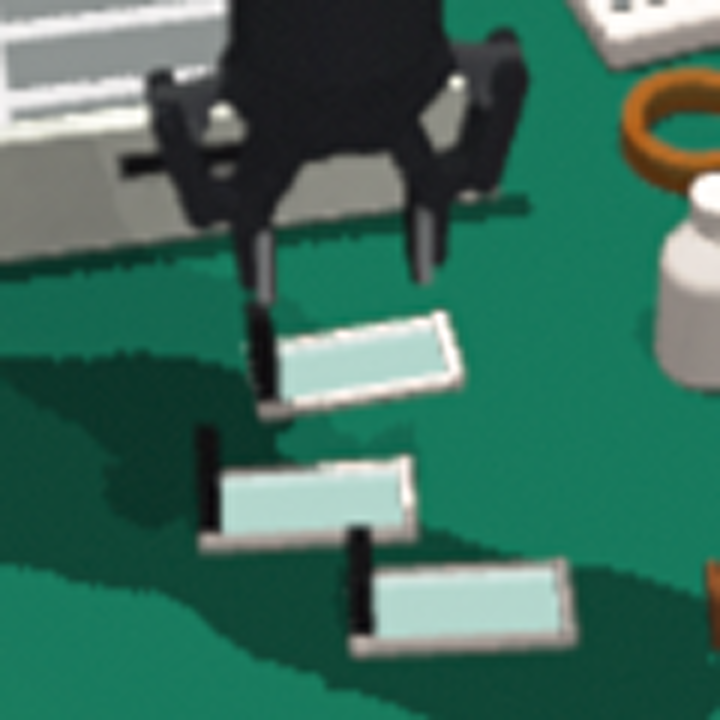

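send_rows([
  [0.02, 0.3, -0.11, 0, 0.14, 0, 0.2],
  [0.02, 0.6, -0.11, 0, 0.14, 0, 0.2],
  [0.02, 0.74, -0.11, 0, 0.14, 0, 0.2],
  [0.02, 0.74, -0.11, 0, 0.14, 0, 0.2],
])

```text
time: 8.25
eef_pos: [0.5245, -0.3312, 0.0873]
orientation: [-0.702, 0.08, -0.077, 0.703]
ft_force: [-0.7, -0.6, -0.4]
opening: 0.599
```

```bash
python3 -c "
from h import *
plan((0.526,-0.332,0.011),-13)
t=eyes.camera('top');zoom(t,'t8.png',170,290,300,420,6)
t=eyes.camera('side');zoom(t,'s8.png',220,340,220,340,6)"
```

```text
p [ 0.5245 -0.3312  0.0873] az -12.76 shift [ 0.016  0.636 -0.005] turn [-0.002  0.005 -0.005]
```

View pics/s8.png

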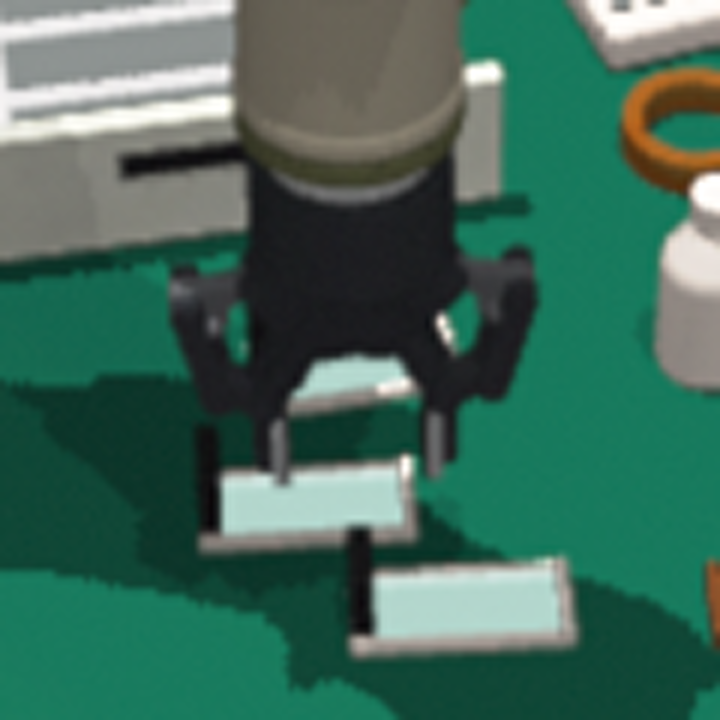

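send_rows([
  [0.01, 0.3, 0, 0, 0, 0, 0.2],
  [0.01, 0.5, 0, 0, 0, 0, 0.2],
  [0.01, 0.63, 0, 0, 0, 0, 0.2],
  [0.01, 0.63, 0, 0, 0, 0, 0.2],
])

```text
time: 8.75
eef_pos: [0.5268, -0.332, 0.0134]
orientation: [-0.702, 0.08, -0.079, 0.703]
ft_force: [0.1, 0.2, 0.0]
opening: 0.6
```

send_rows([
  [0, 0, 0, 0, 0, 0, -1],
  [0, 0, 0, 0, 0, 0, -1],
  [0, 0, 0, 0, 0, 0, -1],
  [0, 0, 0, 0, 0, 0, -1],
  [0, 0, 0, 0, 0, 0, -1],
], squeeze=60)

```text
time: 9.25
eef_pos: [0.5277, -0.3327, 0.0156]
orientation: [0.703, -0.079, 0.081, -0.702]
ft_force: [-0.6, 0.9, 7.0]
opening: 0.103
```

send_rows([
  [0, -0.3, 0, 0, 0, 0, -1],
  [0, -0.7, 0, 0, 0, 0, -1],
  [0, -1, 0, 0, 0, 0, -1],
  [0, -1, 0, 0, 0, 0, -1],
])

```text
time: 9.65
eef_pos: [0.5292, -0.3339, 0.1397]
orientation: [0.704, -0.077, 0.083, -0.701]
ft_force: [1.0, 0.0, -0.7]
opening: 0.105
```

```bash
python3 -c "
from h import *
plan((0.526,-0.332,0.011),-13)
t=eyes.camera('top');zoom(t,'t9.png',140,290,165,365,4)
t=eyes.camera('side');zoom(t,'s9.png',160,340,180,340,5)"
```

```text
p [ 0.5292 -0.3339  0.1397] az -12.98 shift [-0.039  1.072  0.011] turn [0.003 0.001 0.011]
```

View pics/s9.png

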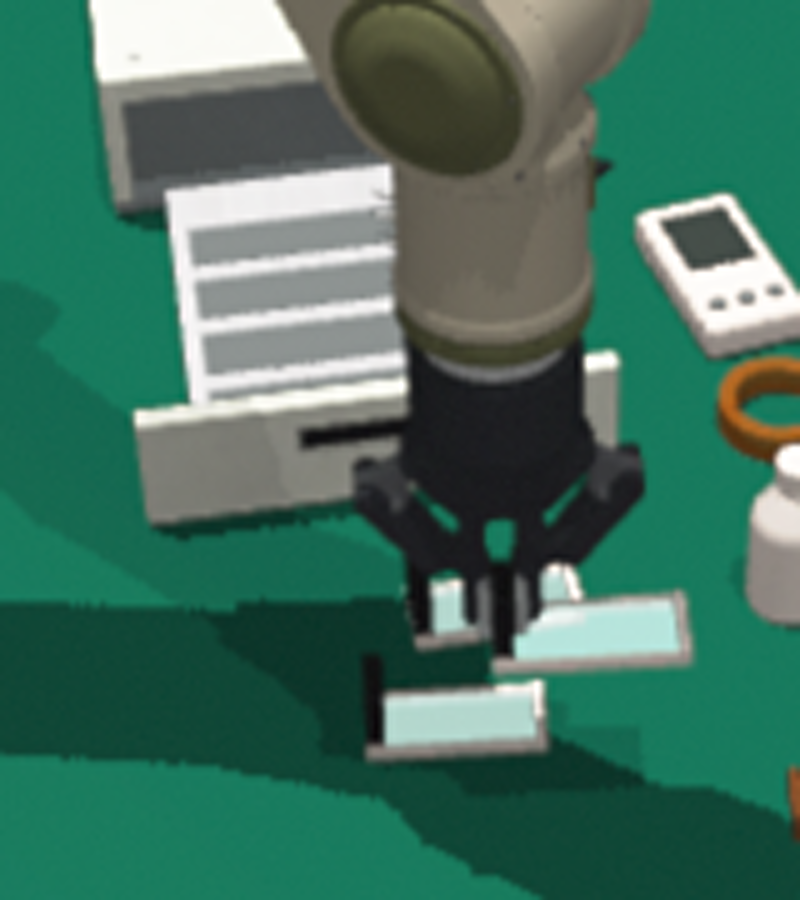

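View pics/t9.png

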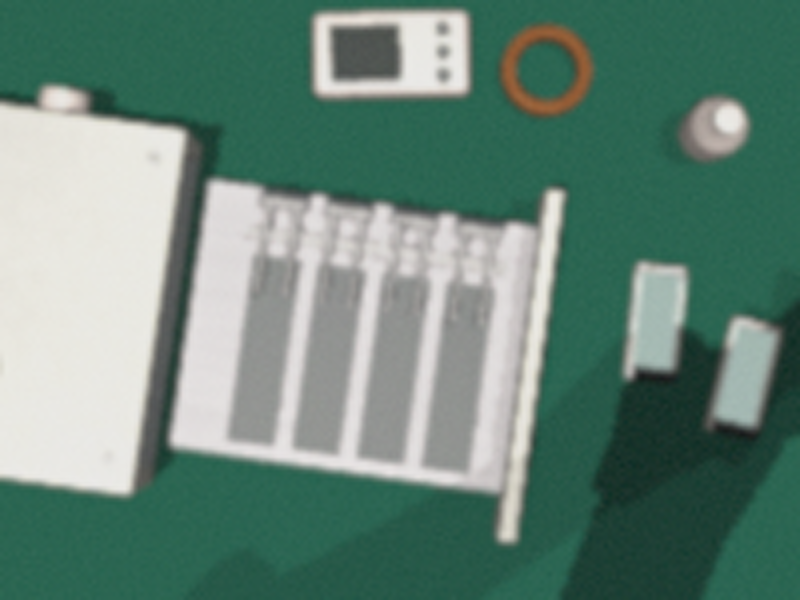

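Run:
```python
from h import *
t=eyes.camera("top"); s=eyes.camera("side")
T=lambda u,v:(165+u/4,140+v/4); S=lambda u,v:(180+u/5,160+v/5)
for a,b in [((229,441),(188,233)),((272,446),(196,262)),((293,449),(195,283)),((338,455),(202,318)),((357,458),(200,337)),((404,464),(207,374))]:
    print(tri([t,s],[T(*a),S(*b)]).round(4))
# panel: top edges
print("panel", [onz(t,*T(*q),.079)[:2].round(4) for q in ((497,541),(520,541),(542,188),(567,190))], onz(s,*S(136,412),.079), onz(s,*S(620,355),.079))
zoom(t,"t10.png",180,260,195,305,7)
```

```text
[0.462  0.1259 0.0301]
[0.46   0.0927 0.0336]
[0.457  0.0771 0.0304]
[0.454  0.0425 0.0319]
[0.4509 0.0282 0.0299]
[ 0.4478 -0.0079  0.0326]
panel [array([ 0.396 , -0.0777]), array([ 0.3965, -0.0947]), array([ 0.6574, -0.1044]), array([ 0.6565, -0.123 ])] [ 0.39952468 -0.07933139  0.079     ] [ 0.65985125 -0.11234845  0.079     ]
```

View pics/t10.png

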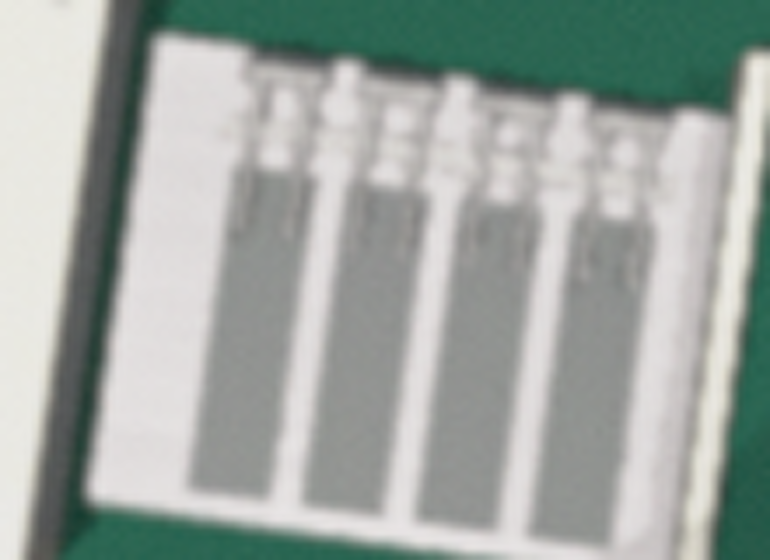

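```bash
cat >> h.py <<'E'
def intool(P):
    p,r=tool(); return (r.as_matrix().T@(np.asarray(P)-p)*1000).round(1)
E
python3 - <<'E'
from h import *
s=eyes.camera("side")
S=lambda u,v:(180+u/5,160+v/5)
print(intool(onz(s,*S(692,664),.124)),intool(onz(s,*S(686,591),.134)),intool(onz(s,*S(494,671),.124)))
plan((0.5349-.052*.9932,0.0505+.052*.1167,.14),-6.7)
E
```

```text
[ 87.2   8.9 -20.9] [88.3 -1.1 14.7] [ -2.4   9.1 -18.7]
p [ 0.5265 -0.3316  0.1331] az -12.95 shift [-1.076 -0.054  3.072] turn [-0.001 -0.139 -0.002]
```

Run:
```python
from h import *
s=eyes.camera("side"); zoom(s,"s11.png",240,320,260,340,9)
t=eyes.camera("top"); zoom(t,"t11.png",190,270,330,410,9)
p,r=tool();print(p)
```

```text
[ 0.52648998 -0.33186447  0.13288936]
```

View pics/s11.png

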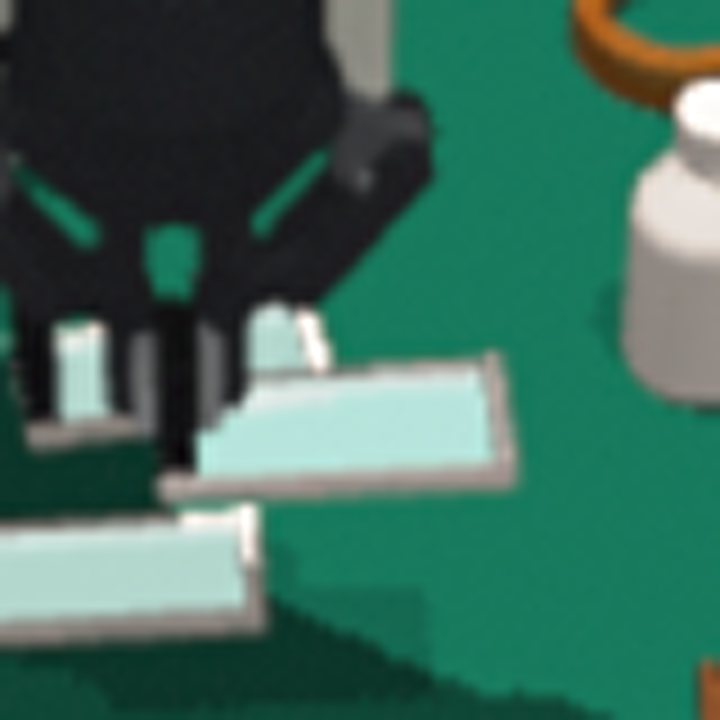

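View pics/t11.png

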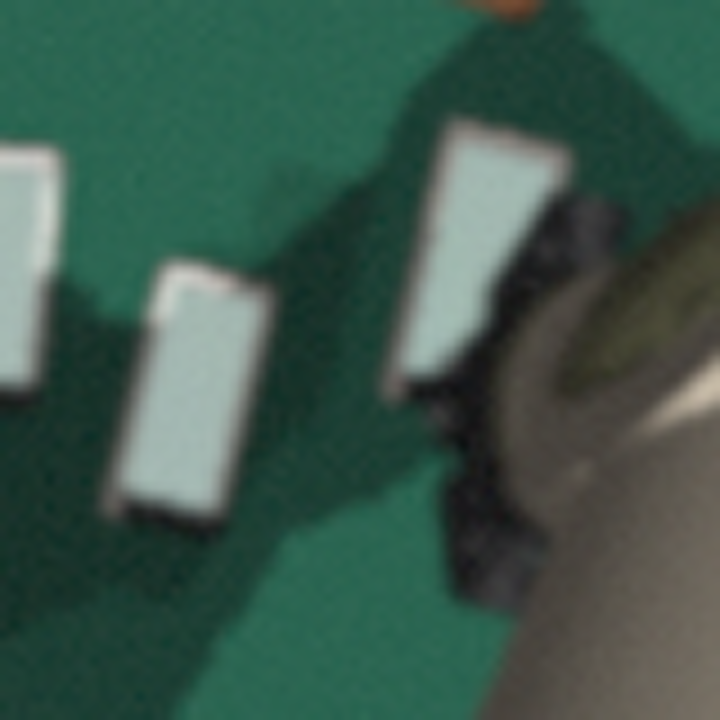

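Run:
```python
from h import *
s=eyes.camera("side");t=eyes.camera("top")
S=lambda u,v:(260+u/9,240+v/9);T=lambda u,v:(330+u/9,190+v/9)
for n,a in (("FL",(448,116)),("FR",(575,150)),("RL",(383,402))): print(n,intool(onz(t,*T(*a),.123)))
print(intool(onz(s,*S(518,490),.1175)),intool(onz(s,*S(500,348),.1275)),intool(onz(s,*S(160,503),.1175)))
```

```text
FL [85.5 10.  20.8]
FR [ 85.2   9.9 -21.4]
RL [-8.4 10.1 19.1]
[ 85.4  15.4 -19.4] [85.   5.5 20.1] [ -5.   15.6 -17.4]
```

send_rows([
  [-0.2, -0.1, 0.4, 0, -0.14, 0, -1],
  [-0.3, -0.1, 0.8, 0, -0.14, 0, -1],
  [-0.35, -0.1, 1, 0, -0.14, 0, -1],
  [-0.35, -0.1, 1, 0, -0.14, 0, -1],
])

```text
time: 10.5
eef_pos: [0.5129, -0.2009, 0.1455]
orientation: [-0.705, 0.04, -0.038, 0.707]
ft_force: [1.1, -1.0, -1.3]
opening: 0.108
```

send_rows([
  [-0.2, 0, 0.4, 0, 0, 0, -1],
  [-0.3, 0, 0.8, 0, 0, 0, -1],
  [-0.35, 0, 1, 0, 0, 0, -1],
  [-0.35, 0, 1, 0, 0, 0, -1],
])

```text
time: 10.9
eef_pos: [0.4847, -0.0783, 0.1456]
orientation: [-0.706, 0.04, -0.039, 0.706]
ft_force: [0.6, -0.8, -0.1]
opening: 0.106
```

Run:
```python
from h import *
plan((0.5349-.052*.9932,0.0505+.052*.1167,.10),-6.7)
```

```text
p [ 0.4847 -0.0783  0.1456] az -6.38 shift [-0.136  0.382  1.115] turn [-0.002  0.007 -0.002]
```

send_rows([
  [-0.1, 0, 0.4, 0, 0.01, 0, -1],
  [-0.14, 0, 0.8, 0, 0.01, 0, -1],
  [-0.14, 0, 1, 0, 0.01, 0, -1],
  [-0.14, 0.2, 1, 0, 0.01, 0, -1],
  [-0.14, 0.38, 1, 0, 0.01, 0, -1],
  [-0.14, 0.38, 1, 0, 0.01, 0, -1],
])

```text
time: 11.5
eef_pos: [0.4821, 0.0382, 0.0986]
orientation: [0.706, -0.045, 0.043, -0.705]
ft_force: [-0.2, -0.5, -0.2]
opening: 0.105
```

Run:
```python
from h import *
plan((0.5349-.052*.9932,0.0505+.052*.1167,.06),-6.7)
s=eyes.camera("side");t=eyes.camera("top"); zoom(s,"s12.png",130,250,180,310,6); zoom(t,"t12.png",170,270,190,310,6)
```

```text
p [0.4821 0.0382 0.0986] az -7.16 shift [-0.008  0.321  0.153] turn [ 0.002 -0.01  -0.004]
```

View pics/s12.png

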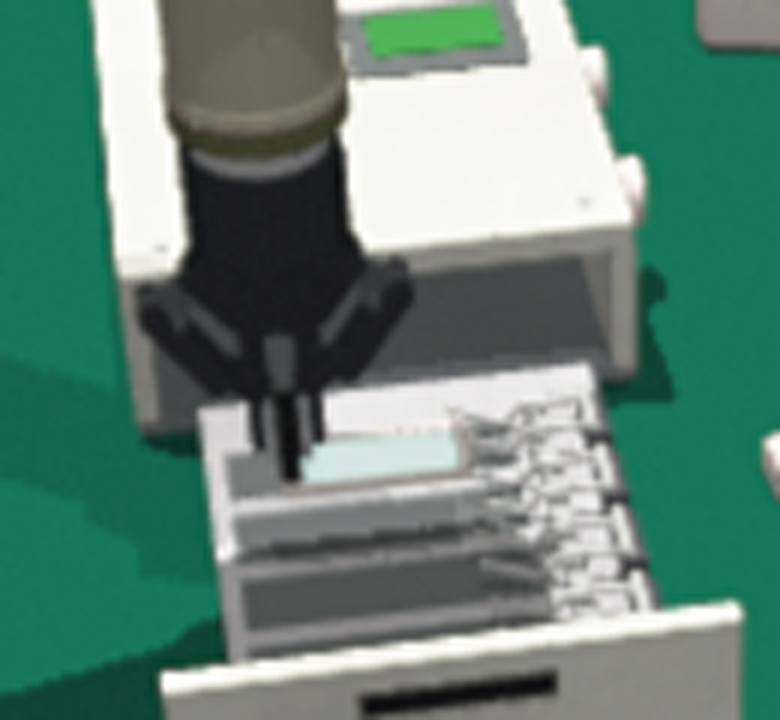

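View pics/t12.png

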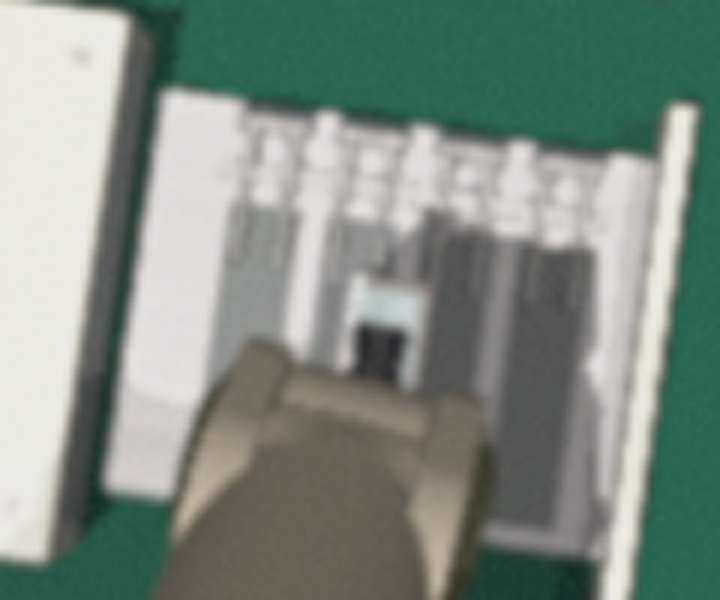

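send_rows([
  [-0.03, 0, 0.15, 0, -0.01, 0, -1],
  [-0.03, 0.2, 0.15, 0, -0.01, 0, -1],
  [-0.03, 0.37, 0.15, 0, -0.01, 0, -1],
  [-0.03, 0.37, 0.15, 0, -0.01, 0, -1],
  [-0.03, 0.37, 0.15, 0, -0.01, 0, -1],
])

```text
time: 12.1
eef_pos: [0.4816, 0.0569, 0.0569]
orientation: [0.706, -0.041, 0.042, -0.706]
ft_force: [-0.1, 0.3, -0.9]
opening: 0.104
```

Run:
```python
from h import *
plan((0.5349-.052*.9932,0.0505+.052*.1167,.05),-6.7)
s=eyes.camera("side");t=eyes.camera("top"); zoom(s,"s13.png",170,240,200,300,8); zoom(t,"t13.png",170,270,190,310,6)
```

```text
p [0.4816 0.0569 0.0569] az -6.74 shift [ 0.014  0.057 -0.001] turn [ 0.    -0.001  0.   ]
```

View pics/s13.png

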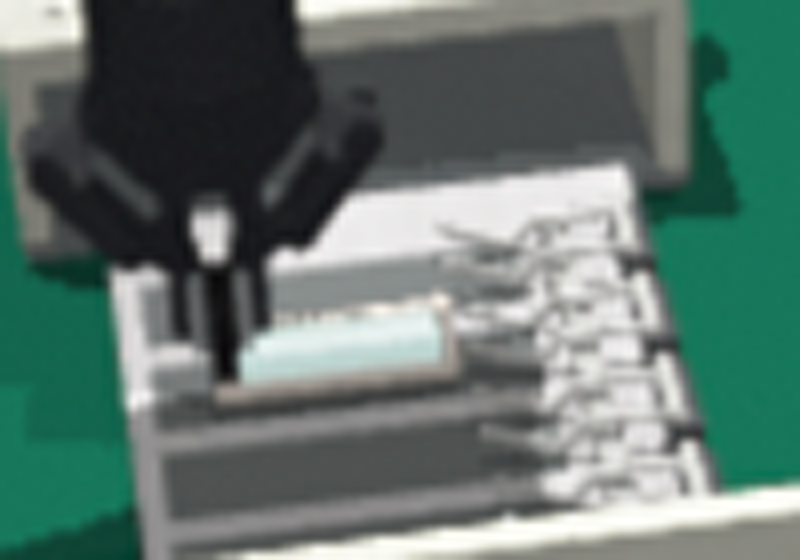

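View pics/t13.png

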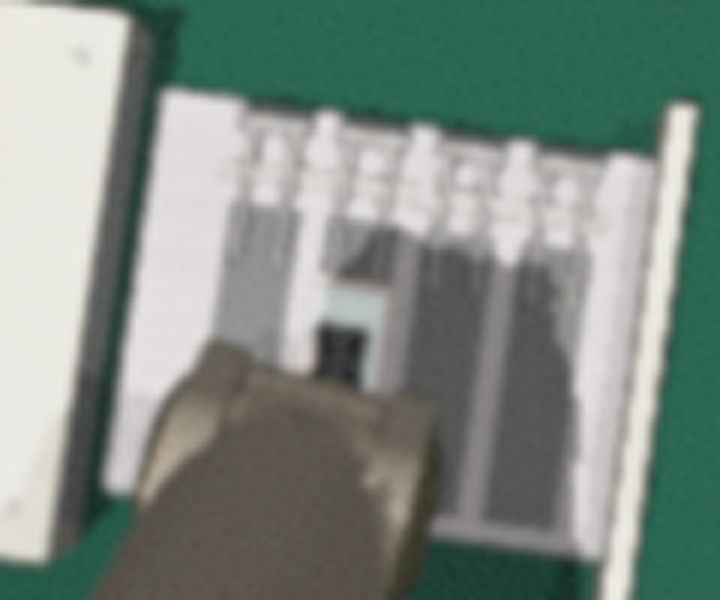

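send_rows([
  [0, 0.05, 0, 0, 0, 0, -1],
  [0, 0.08, 0, 0, 0, 0, -1],
  [0, 0.08, 0, 0, 0, 0, -1],
  [0, 0.08, 0, 0, 0, 0, -1],
])

```text
time: 12.6
eef_pos: [0.4811, 0.0577, 0.0465]
orientation: [-0.706, 0.041, -0.041, 0.706]
ft_force: [0.1, 0.1, -0.7]
opening: 0.102
```

send_rows([
  [0, 0.02, 0, 0, 0, 0, -1],
  [0, 0.02, 0, 0, 0, 0, -1],
  [0, 0.02, 0, 0, 0, 0, -1],
])

```text
time: 12.9
eef_pos: [0.4813, 0.0577, 0.0453]
orientation: [-0.706, 0.041, -0.042, 0.706]
ft_force: [-3.9, 0.1, 22.1]
opening: 0.106
```

send_rows([
  [0, -0.015, 0, 0, 0, 0, -1],
  [0, -0.015, 0, 0, 0, 0, -1],
  [0.06, -0.015, 0, 0, 0, 0, -1],
  [0.12, -0.015, 0, 0, 0, 0, -1],
  [0.18, -0.015, 0, 0, 0, 0, -1],
  [0.22, -0.015, 0, 0, 0, 0, -1],
])

```text
time: 13.5
eef_pos: [0.5048, 0.0547, 0.0454]
orientation: [-0.706, 0.043, -0.039, 0.706]
ft_force: [-14.0, 1.6, 11.3]
opening: 0.101
```

Run:
```python
from h import *
plan((0.5349,0.0505,.047),-6.7); print(robot.read_state()['ft_force'])
s=eyes.camera("side");t=eyes.camera("top"); zoom(s,"s14.png",170,240,200,300,8)
```

```text
p [0.5048 0.0547 0.0454] az -6.64 shift [ 0.253 -0.015 -0.006] turn [ 0.     0.001 -0.008]
[-13.96169936   1.62218562  11.27579536]
```

View pics/s14.png

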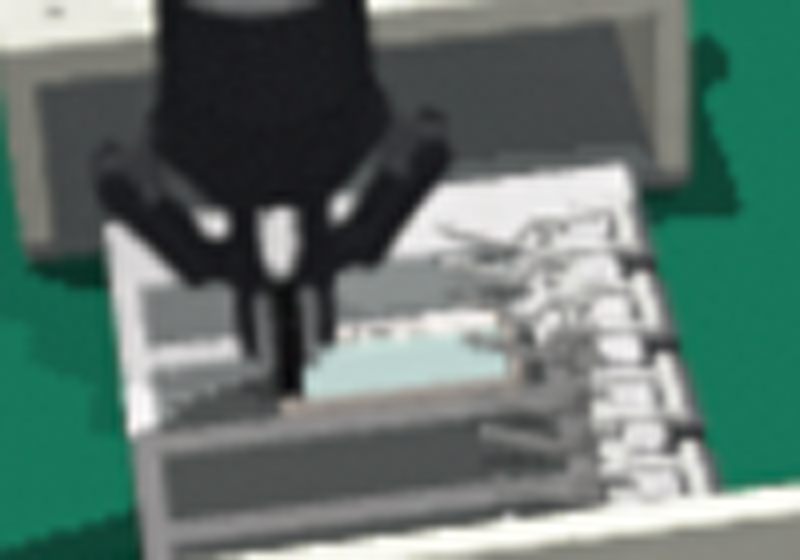

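send_rows([
  [0, -0.01, 0, 0, 0, 0, -1],
  [0.06, -0.01, 0, 0, 0, 0, -1],
  [0.12, -0.01, 0, 0, 0, 0, -1],
  [0.16, -0.01, 0, 0, 0, 0, -1],
  [0.19, -0.01, 0, 0, 0, 0, -1],
])

```text
time: 14.1
eef_pos: [0.5246, 0.0523, 0.0462]
orientation: [-0.706, 0.045, -0.037, 0.706]
ft_force: [-22.4, 1.9, 9.0]
opening: 0.108
```

send_rows([
  [0.02, -0.01, 0, 0, 0, 0, -1],
  [0.04, -0.01, 0, 0, 0, 0, -1],
  [0.06, -0.01, 0, 0, 0, 0, -1],
])

```text
time: 14.4
eef_pos: [0.5248, 0.0521, 0.0467]
orientation: [-0.706, 0.049, -0.032, 0.706]
ft_force: [-36.0, 4.2, 16.8]
opening: 0.107
```

Run:
```python
from h import *
plan((0.5349,0.0505,.047),-6.7); print(robot.read_state()['ft_force'],tool()[1].as_matrix().round(3))
s=eyes.camera("side");t=eyes.camera("top"); zoom(s,"s15.png",180,240,220,300,10); zoom(t,"t15.png",170,250,200,300,8)
```

```text
p [0.5248 0.0521 0.0467] az -6.55 shift [ 0.085 -0.005 -0.004] turn [ 0.001  0.003 -0.031]
[-35.95871571   4.16645884  16.84684682] [[ 0.993 -0.024  0.114]
 [-0.114  0.002  0.993]
 [-0.024 -1.    -0.   ]]
```

View pics/s15.png

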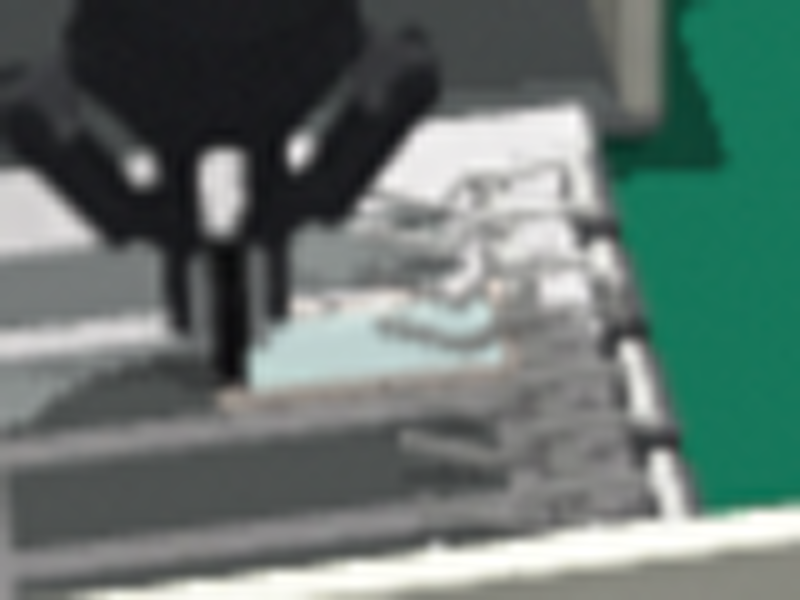

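View pics/t15.png

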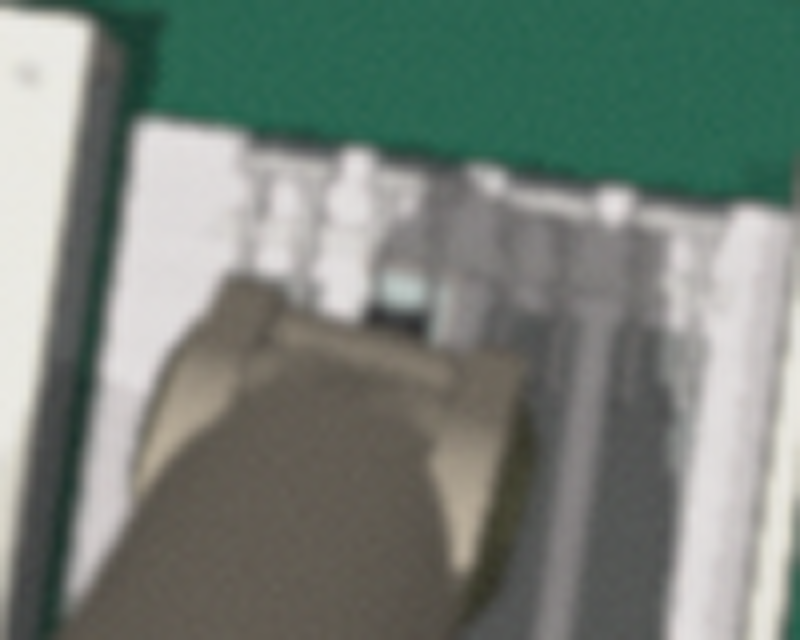

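Run:
```python
from h import *
s=eyes.camera("side");t=eyes.camera("top")
T=lambda u,v:(195+u/7,180+v/7)
xd=np.array([.9932,-.1167]);yd=np.array([.1167,.9932])
o=np.array([.5349,.0505])
for q in ((237,237),(290,240),(360,250),(412,253),(475,264),(528,270),(585,282),(632,290)):
    P=onz(t,*T(*q),.045)[:2]; print("lip", ((P-o)@xd).round(4), ((P-o)@yd).round(4))
# rear edges bed
for q in ((190,490),(270,497),(303,503),(383,513),(415,522),(497,530),(527,537),(610,547)):
    P=onz(t,*T(*q),.0315)[:2]; print("rear", ((P-o)@xd).round(4), ((P-o)@yd).round(4))
# side s15: slide corners; rim front-near, prong nub
S=lambda u,v:(220+u/10,180+v/10)
for n,q,z in (("frontnear bottom",(520,375),.032),("tab rear-near bottom",(218,410),.032),("far rear lane1 rail",(690,515),.04)):
    P=onz(s,*S(*q),z)[:2]; print(n, ((P-o)@xd).round(4), ((P-o)@yd).round(4))
```

```text
lip 0.0303 0.0619
lip 0.0324 0.0391
lip 0.0325 0.0084
lip 0.0344 -0.014
lip 0.0337 -0.0417
lip 0.0344 -0.0648
lip 0.0328 -0.0901
lip 0.0323 -0.1108
rear -0.0814 0.0668
rear -0.0794 0.0319
rear -0.0799 0.0174
rear -0.0793 -0.0177
rear -0.0811 -0.0321
rear -0.0795 -0.068
rear -0.0806 -0.0814
rear -0.0798 -0.1178
frontnear bottom 0.0744 -0.0182
tab rear-near bottom -0.0152 -0.0176
far rear lane1 rail 0.1107 -0.0979
```

send_rows([
  [-0.05, 0, 0, 0, 0, 0, -1],
  [-0.07, -0.01, 0, 0, 0, 0, -1],
  [-0.07, -0.01, 0, 0, 0, 0, 0],
  [-0.07, -0.01, 0, 0, 0, 0, 0],
  [-0.07, -0.01, 0, 0, 0, 0, 0],
  [-0.07, -0.01, 0, 0, 0, 0, 0],
])

```text
time: 15.2
eef_pos: [0.5299, 0.052, 0.0497]
orientation: [-0.706, 0.041, -0.042, 0.706]
ft_force: [0.4, 0.5, -0.2]
opening: 0.497
```

send_rows([
  [0, -0.2, 0, 0, 0, 0, 0],
  [0, -0.5, 0, 0, 0, 0, 0],
  [0, -0.9, -0.3, 0, 0, 0, 0.2],
  [0, -0.9, -0.7, 0, 0, 0, 0.2],
  [0, -0.9, -1, 0, 0, 0, 0.2],
  [0, -0.9, -1, 0, 0, 0, 0.2],
])

```text
time: 15.8
eef_pos: [0.5146, -0.0731, 0.1588]
orientation: [0.707, -0.043, 0.045, -0.705]
ft_force: [0.1, 0.1, -0.2]
opening: 0.604
```

send_rows([
  [0, 0, -0.4, 0, 0, 0, 0.2],
  [0, 0, -0.8, 0, 0, 0, 0.2],
  [0, 0, -1, 0, 0, 0, 0.2],
  [0, 0, -1, 0, 0, 0, 0.2],
])

```text
time: 16.2
eef_pos: [0.5006, -0.1902, 0.1578]
orientation: [0.706, -0.043, 0.043, -0.705]
ft_force: [0.0, -0.6, 0.2]
opening: 0.6
```

Run:
```python
from h import *
plan((0.5349,0.0505,.047),-6.7); print(robot.read_state()['ft_force'])
s=eyes.camera("side");t=eyes.camera("top"); zoom(s,"s16.png",170,320,200,350,5); zoom(t,"t16.png",170,270,200,360,5);zoom(t,"t16b.png",170,250,200,300,8)
```

```text
p [ 0.5006 -0.1902  0.1578] az -6.99 shift [0.038 0.92  2.027] turn [ 0.002 -0.006  0.002]
[ 0.02204383 -0.56273094  0.20089761]
```

View pics/s16.png

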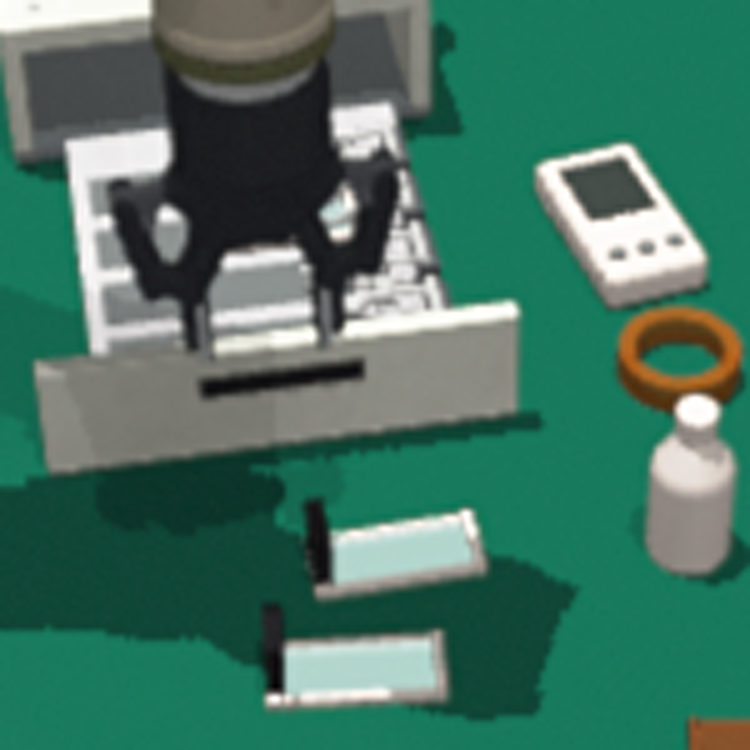

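View pics/t16b.png

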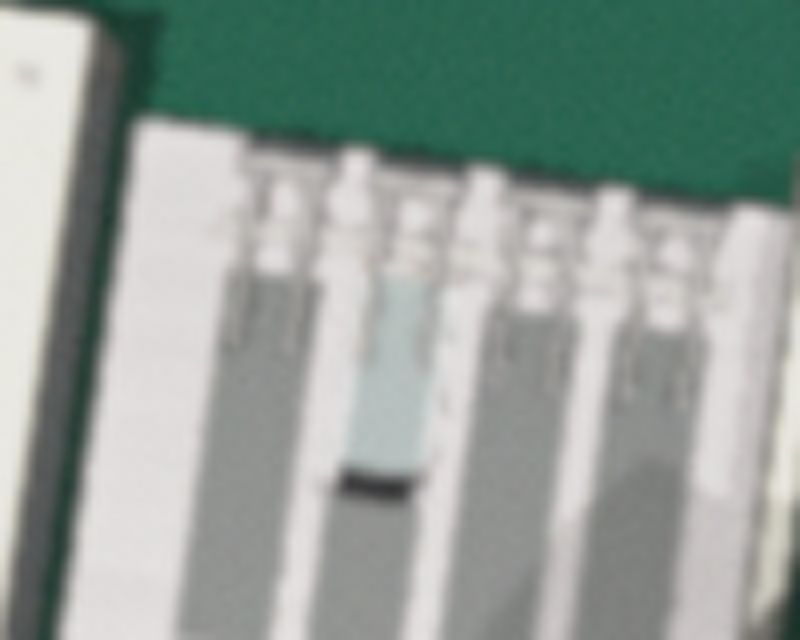

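View pics/t16.png

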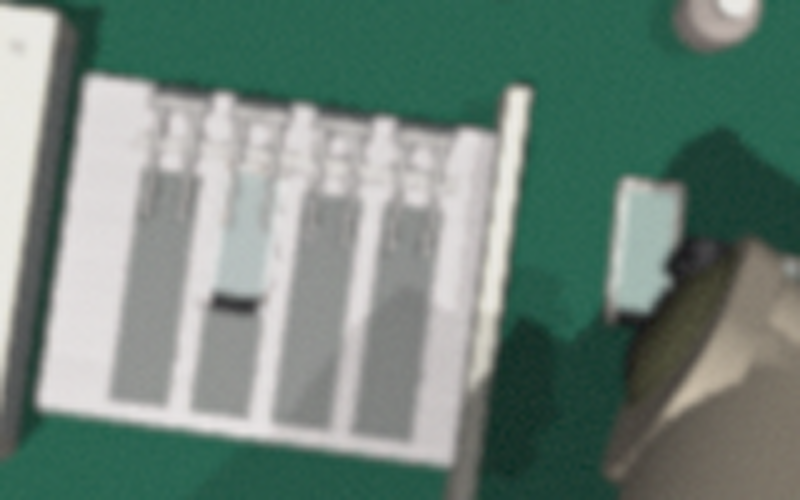

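Run:
```python
from h import *
plan((0.5215,-0.1985,.08),-4.5)
t=eyes.camera("top"); P=onz(t,200+375/8,170+485/8,.0715)[:2]; xd=np.array([.9932,-.1167]);yd=np.array([.1167,.9932])
o=np.array([.5249,.0517]); print(P,(P-o)@xd,(P-o)@yd)
```

```text
p [ 0.5012 -0.1862  0.1574] az -6.73 shift [ 0.18   0.645 -0.082] turn [-0.    -0.049  0.   ]
[0.5235108  0.05120482] -0.0013219616865792793 -0.0006539333901903316
```

send_rows([
  [0.18, 0.2, -0.08, 0, -0.05, 0, 0.2],
  [0.18, 0.5, -0.08, 0, -0.05, 0, 0.2],
  [0.18, 0.64, -0.08, 0, -0.05, 0, 0.2],
  [0.18, 0.64, -0.08, 0, -0.05, 0, 0.2],
  [0.18, 0.64, -0.08, 0, -0.05, 0, 0.2],
])

```text
time: 16.85
eef_pos: [0.5216, -0.1972, 0.0808]
orientation: [-0.706, 0.027, -0.026, 0.707]
ft_force: [0.5, 0.0, -0.5]
opening: 0.598
```

Run:
```python
from h import *
plan((0.5215,-0.1985,.014),-4.5)
s=eyes.camera("side"); zoom(s,"s17.png",200,320,220,340,6)
```

```text
p [ 0.5216 -0.1972  0.0808] az -4.33 shift [ 0.     0.557 -0.011] turn [-0.001  0.004 -0.001]
```

View pics/s17.png

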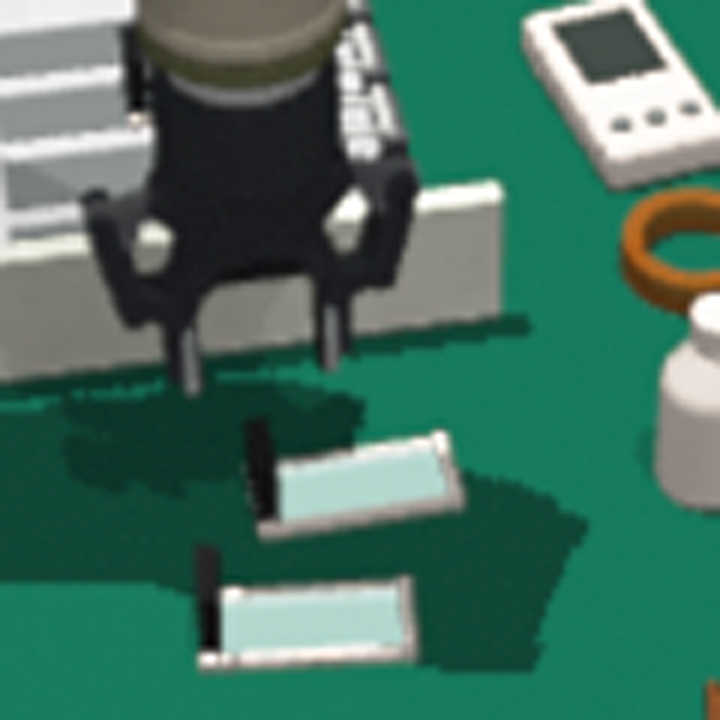

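send_rows([
  [0, 0.2, -0.01, 0, 0, 0, 0.2],
  [0, 0.45, -0.01, 0, 0, 0, 0.2],
  [0, 0.56, -0.01, 0, 0, 0, 0.2],
  [0, 0.56, -0.01, 0, 0, 0, 0.2],
  [0, 0.56, -0.01, 0, 0, 0, -1],
  [0, 0.56, -0.01, 0, 0, 0, -1],
  [0, 0.56, -0.01, 0, 0, 0, -1],
  [0, 0.56, -0.01, 0, 0, 0, -1],
  [0, 0.56, -0.01, 0, 0, 0, -1],
])

```text
time: 17.8
eef_pos: [0.5219, -0.1997, 0.0148]
orientation: [0.707, -0.027, 0.028, -0.706]
ft_force: [0.3, 0.2, 5.9]
opening: 0.106
```

send_rows([
  [0, -0.3, 0, 0, 0, 0, -1],
  [0, -0.7, 0, 0, 0, 0, -1],
  [0, -1, 0, 0, 0, 0, -1],
  [0, -1, 0, 0, 0, 0, -1],
  [0, -1, 0, 0, 0, 0, -1],
])

```text
time: 18.3
eef_pos: [0.5218, -0.1993, 0.1348]
orientation: [0.707, -0.026, 0.028, -0.707]
ft_force: [-1.0, 0.3, -0.9]
opening: 0.104
```

Run:
```python
from h import *
plan((0.5215,-0.1985,.014),-6.7)
s=eyes.camera("side"); zoom(s,"s18.png",200,290,240,330,8);s=eyes.camera("top"); zoom(s,"t18.png",190,270,300,380,8)
```

```text
p [ 0.5218 -0.1993  0.1348] az -4.39 shift [-0.005  1.007  0.007] turn [0.    0.051 0.003]
```

View pics/s18.png

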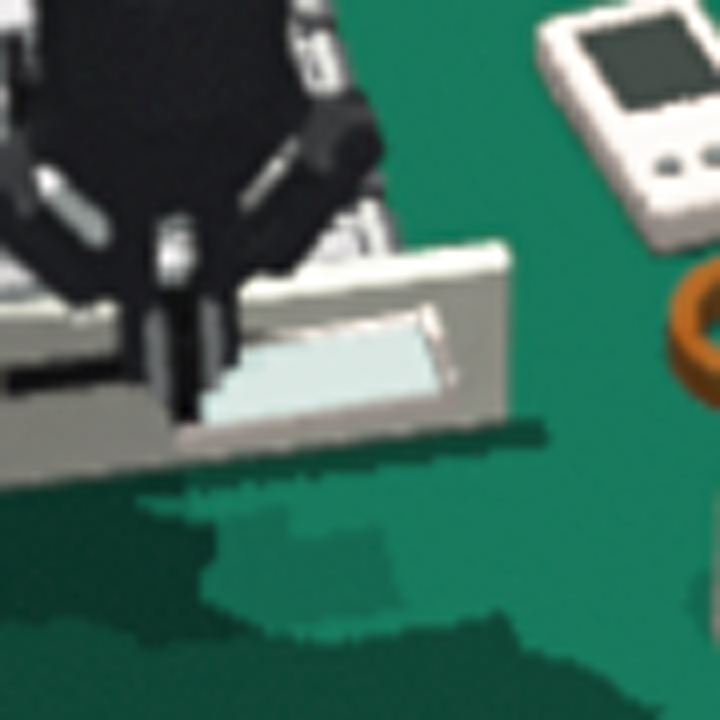

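View pics/t18.png

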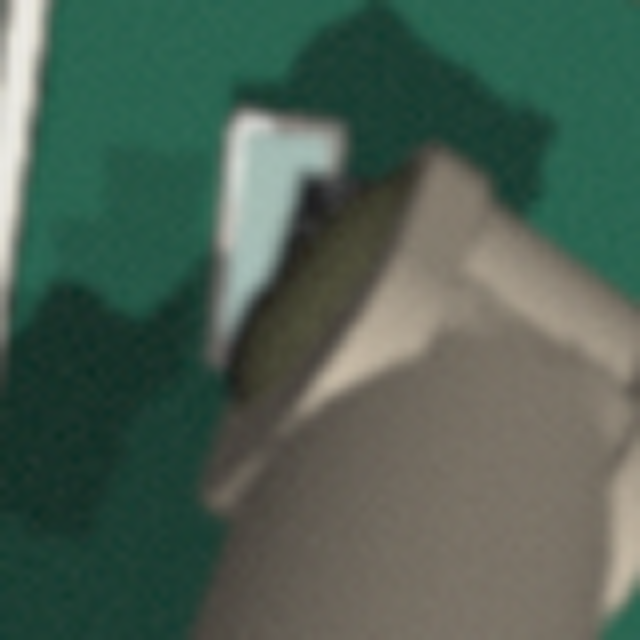

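Run:
```python
from h import *
s=eyes.camera("side");t=eyes.camera("top")
S=lambda u,v:(240+u/8,200+v/8);T=lambda u,v:(300+u/8,190+v/8)
for n,a in (("FL",(232,104)),("FR",(350,122)),("RL",(207,365))): print(n,intool(onz(t,*T(*a),.125)))
print(intool(onz(s,*S(460,393),.12)),intool(onz(s,*S(175,452),.12)))
plan((0.4654,0.0083,.12),-6.7)
```

```text
FL [87.9  7.3 22.1]
FR [ 86.    7.3 -20.8]
RL [-5.9  7.5 21.8]
[ 87.8  12.3 -10.8] [ -3.7  12.4 -17.1]
p [ 0.5206 -0.1992  0.1324] az -4.41 shift [-0.591  0.106  1.689] turn [-0.     0.051 -0.002]
```

send_rows([
  [-0.2, 0, 0.4, 0, 0.05, 0, -1],
  [-0.35, 0, 0.7, 0, 0.05, 0, -1],
  [-0.5, 0, 0.9, 0, 0.05, 0, -1],
  [-0.5, 0, 0.9, 0, 0.05, 0, -1],
])

```text
time: 18.9
eef_pos: [0.4666, -0.0836, 0.1323]
orientation: [-0.705, 0.041, -0.038, 0.707]
ft_force: [1.1, -0.2, -1.0]
opening: 0.101
```

Run:
```python
from h import *
plan((0.4654,0.0083,.056),-6.7)
```

```text
p [ 0.4666 -0.0836  0.1323] az -6.42 shift [-0.092  0.638  0.759] turn [-0.002  0.006 -0.007]
```

send_rows([
  [-0.09, 0, 0.4, 0, 0, 0, -1],
  [-0.09, 0, 0.7, 0, 0, 0, -1],
  [-0.09, 0.1, 0.72, 0, 0, 0, -1],
  [-0.09, 0.3, 0.72, 0, 0, 0, -1],
  [-0.09, 0.4, 0.72, 0, 0, 0, -1],
  [-0.09, 0.4, 0.72, 0, 0, 0, -1],
])

```text
time: 19.5
eef_pos: [0.4684, -0.0007, 0.0836]
orientation: [0.706, -0.043, 0.04, -0.706]
ft_force: [-0.3, -1.0, -1.2]
opening: 0.101
```

Run:
```python
from h import *
plan((0.4654,0.0083,.053),-6.7)
s=eyes.camera("side"); zoom(s,"s19.png",170,240,200,300,8)
```

```text
p [ 0.4684 -0.0007  0.0836] az -6.7 shift [-0.032  0.255  0.072] turn [ 0.001 -0.    -0.004]
```

View pics/s19.png

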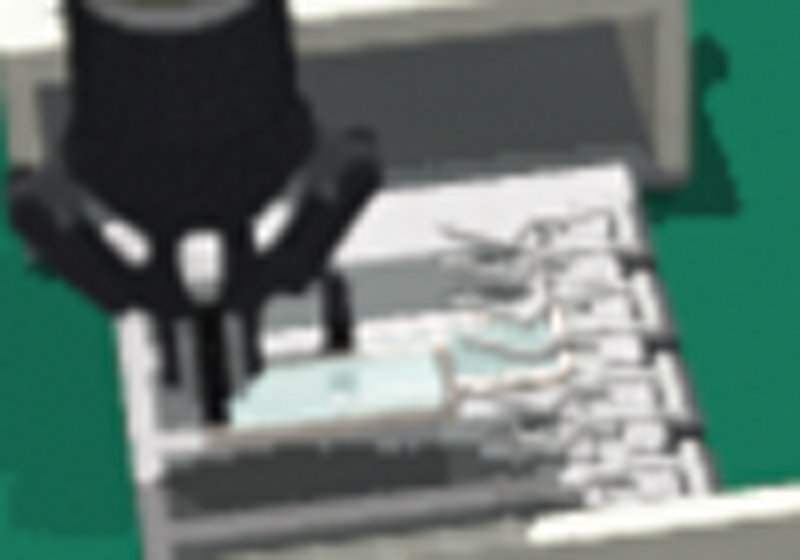

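send_rows([
  [-0.03, 0.1, 0.07, 0, 0, 0, -1],
  [-0.03, 0.2, 0.07, 0, 0, 0, -1],
  [-0.03, 0.27, 0.07, 0, 0, 0, -1],
  [-0.03, 0.29, 0.07, 0, 0, 0, -1],
  [-0.03, 0.29, 0.07, 0, 0, 0, -1],
  [-0.03, 0.29, 0.07, 0, 0, 0, -1],
])

```text
time: 20.15
eef_pos: [0.4667, 0.0083, 0.0511]
orientation: [0.706, -0.041, 0.041, -0.706]
ft_force: [-0.8, -0.1, -0.1]
opening: 0.104
```

Run:
```python
from h import *
plan((0.5190,0.0020,.0465),-6.7)
s=eyes.camera("side"); zoom(s,"s20.png",170,240,200,300,8)
s=eyes.camera("top"); zoom(s,"t20.png",170,250,200,300,8)
```

```text
p [0.4667 0.0083 0.0511] az -6.7 shift [ 0.439  0.038 -0.001] turn [0.    0.    0.001]
```

View pics/s20.png

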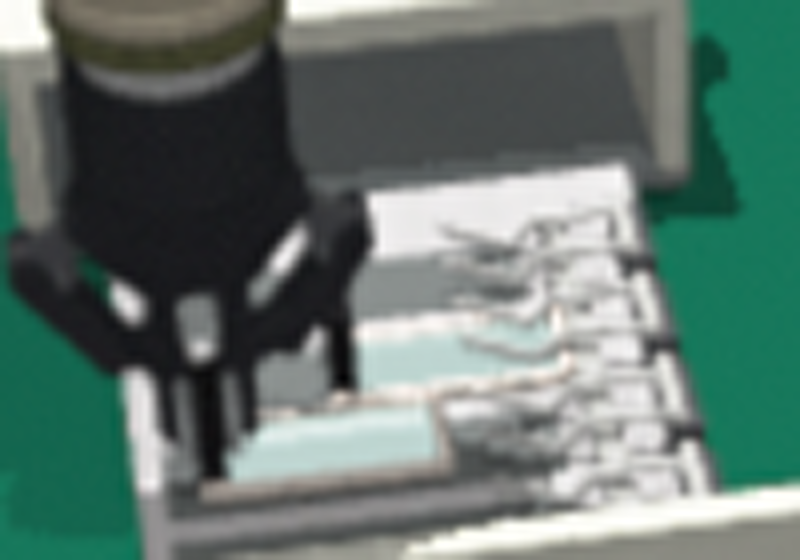

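View pics/t20.png

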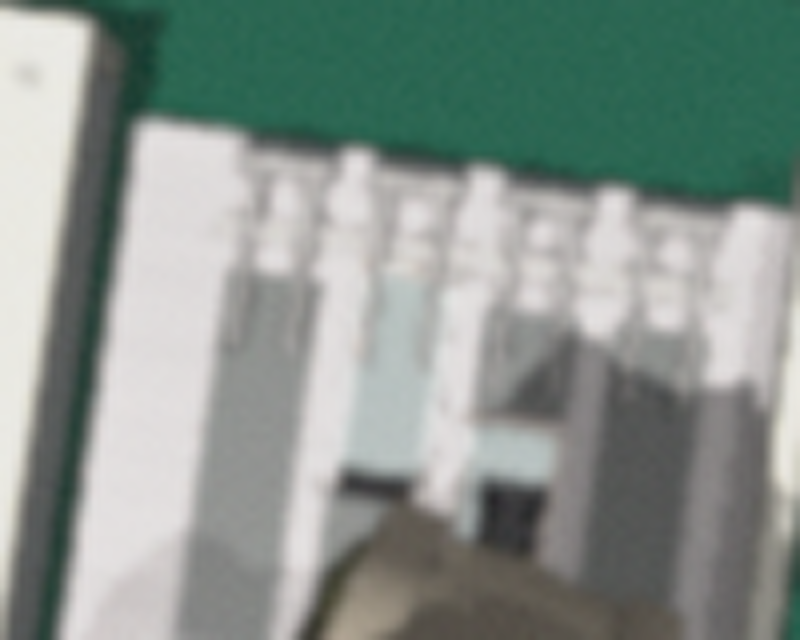

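send_rows([
  [0, 0.02, 0, 0, 0, 0, -1],
  [0, 0.035, 0, 0, 0, 0, -1],
  [0, 0.035, 0, 0, 0, 0, -1],
  [0, 0.035, 0, 0, 0, 0, -1],
])

```text
time: 20.65
eef_pos: [0.4664, 0.0086, 0.0464]
orientation: [0.706, -0.041, 0.041, -0.706]
ft_force: [0.7, 0.9, -0.5]
opening: 0.106
```

send_rows([
  [0.03, 0.005, 0, 0, 0, 0, -1],
  [0.08, 0.005, 0, 0, 0, 0, -1],
  [0.14, 0.005, 0, 0, 0, 0, -1],
  [0.2, 0.005, 0, 0, 0, 0, -1],
  [0.26, 0.005, 0, 0, 0, 0, -1],
  [0.3, 0.005, 0, 0, 0, 0, -1],
])

```text
time: 21.25
eef_pos: [0.501, 0.0046, 0.0455]
orientation: [-0.706, 0.042, -0.04, 0.706]
ft_force: [-7.0, 1.3, -0.1]
opening: 0.105
```

send_rows([
  [0.04, 0, 0, 0, 0, 0, -1],
  [0.08, 0, 0, 0, 0, 0, -1],
  [0.12, 0, 0, 0, 0, 0, -1],
  [0.16, 0, 0, 0, 0, 0, -1],
  [0.19, 0, 0, 0, 0, 0, -1],
])

```text
time: 21.75
eef_pos: [0.5188, 0.0023, 0.0452]
orientation: [-0.705, 0.045, -0.037, 0.706]
ft_force: [-24.5, 3.5, 12.0]
opening: 0.103
```

send_rows([
  [0.02, -0.01, 0, 0, 0, 0, -1],
  [0.03, -0.01, 0, 0, 0, 0, -1],
  [0.03, -0.01, 0, 0, 0, 0, -1],
])

```text
time: 22.05
eef_pos: [0.519, 0.0023, 0.046]
orientation: [-0.705, 0.047, -0.035, 0.706]
ft_force: [-25.0, 2.8, 8.3]
opening: 0.106
```

send_rows([
  [-0.05, -0.01, 0, 0, 0, 0, -1],
  [-0.07, -0.01, 0, 0, 0, 0, -1],
  [-0.07, -0.01, 0, 0, 0, 0, 0],
  [-0.07, -0.01, 0, 0, 0, 0, 0],
  [-0.07, -0.01, 0, 0, 0, 0, 0],
  [-0.07, -0.01, 0, 0, 0, 0, 0],
])

```text
time: 22.65
eef_pos: [0.5211, 0.0022, 0.0485]
orientation: [0.706, -0.041, 0.042, -0.706]
ft_force: [0.2, -0.4, -0.3]
opening: 0.503
```

send_rows([
  [0, -0.2, 0, 0, 0, 0, 0],
  [0, -0.5, 0, 0, 0, 0, 0],
  [0, -0.9, -0.3, 0, 0, 0, 0.2],
  [0, -0.9, -0.7, 0, 0, 0, 0.2],
  [0, -0.9, -1, 0, 0, 0, 0.2],
  [0, -0.9, -1, 0, 0, 0, 0.2],
])

```text
time: 23.25
eef_pos: [0.5058, -0.1229, 0.1577]
orientation: [0.707, -0.043, 0.045, -0.705]
ft_force: [0.3, -0.4, -0.2]
opening: 0.598
```

send_rows([
  [0, 0, -0.4, 0, 0, 0, 0.2],
  [0, 0, -0.8, 0, 0, 0, 0.2],
  [0, 0, -1, 0, 0, 0, 0.2],
  [0, 0, -1, 0, 0, 0, 0.2],
  [0, 0, -1, 0, 0, 0, 0.2],
])

```text
time: 23.75
eef_pos: [0.4923, -0.2359, 0.1561]
orientation: [-0.706, 0.041, -0.041, 0.706]
ft_force: [0.7, 0.5, -0.3]
opening: 0.601
```

Run:
```python
from h import *
plan((0.4795,-0.2625,.08),-11.5)
s=eyes.camera("side");t=eyes.camera("top"); zoom(s,"s21.png",170,320,200,350,5); zoom(t,"t21.png",170,270,200,360,5);zoom(t,"t21b.png",170,250,200,300,8)
```

```text
p [ 0.4923 -0.2359  0.1561] az -6.73 shift [-0.08   0.634 -0.233] turn [-0.001  0.106 -0.   ]
```

View pics/s21.png

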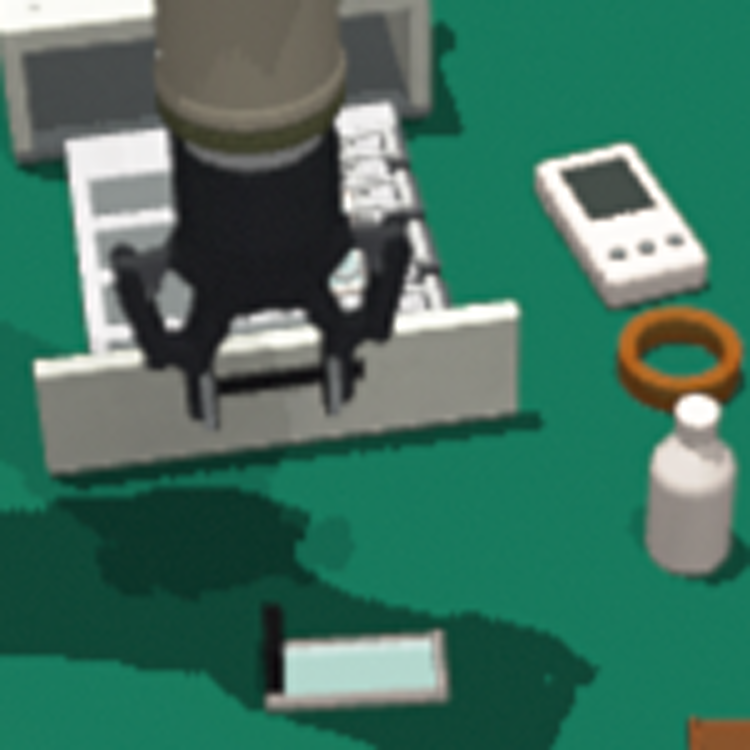

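View pics/t21b.png

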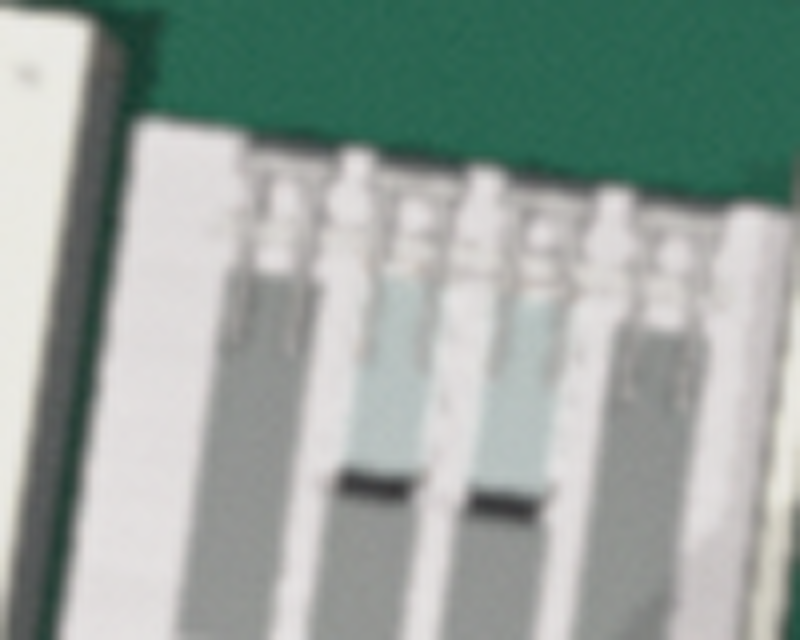

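send_rows([
  [-0.08, 0.2, -0.24, 0, 0.11, 0, 0.2],
  [-0.08, 0.5, -0.24, 0, 0.11, 0, 0.2],
  [-0.08, 0.63, -0.24, 0, 0.11, 0, 0.2],
  [-0.08, 0.63, -0.24, 0, 0.11, 0, 0.2],
  [-0.08, 0.63, -0.24, 0, 0.11, 0, 0.2],
])

```text
time: 24.35
eef_pos: [0.4798, -0.2626, 0.0809]
orientation: [-0.703, 0.071, -0.071, 0.704]
ft_force: [0.8, -0.8, 0.3]
opening: 0.599
```

Run:
```python
from h import *
plan((0.480,-0.263,.0145),-11.5)
s=eyes.camera("side"); zoom(s,"s22.png",200,320,220,340,6)
```

```text
p [ 0.4798 -0.2626  0.0809] az -11.53 shift [ 0.003  0.553 -0.003] turn [-0.    -0.001 -0.   ]
```

View pics/s22.png

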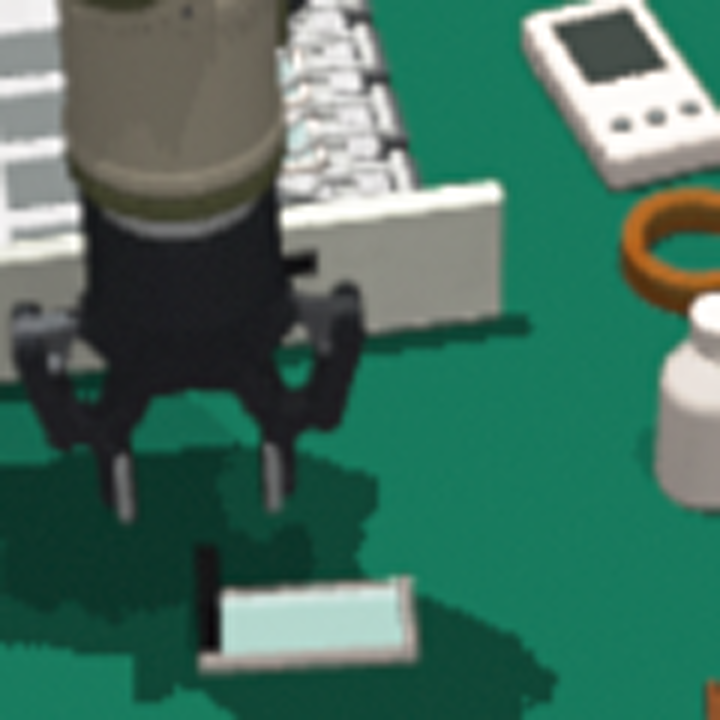

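send_rows([
  [0, 0.2, 0, 0, 0, 0, 0.2],
  [0, 0.45, 0, 0, 0, 0, 0.2],
  [0, 0.55, 0, 0, 0, 0, 0.2],
  [0, 0.55, 0, 0, 0, 0, 0.2],
  [0, 0.55, 0, 0, 0, 0, -1],
  [0, 0.55, 0, 0, 0, 0, -1],
  [0, 0.55, 0, 0, 0, 0, -1],
  [0, 0.55, 0, 0, 0, 0, -1],
  [0, 0.55, 0, 0, 0, 0, -1],
])

```text
time: 25.3
eef_pos: [0.48, -0.2638, 0.0159]
orientation: [0.704, -0.071, 0.072, -0.703]
ft_force: [0.4, -0.6, 8.3]
opening: 0.101
```

send_rows([
  [0, -0.3, 0, 0, 0, 0, -1],
  [0, -0.7, 0, 0, 0, 0, -1],
  [0, -1, 0, 0, 0, 0, -1],
  [0, -1, 0, 0, 0, 0, -1],
  [0, -1, 0, 0, 0, 0, -1],
])

```text
time: 25.8
eef_pos: [0.4798, -0.2633, 0.1357]
orientation: [0.704, -0.07, 0.072, -0.703]
ft_force: [0.8, -0.3, -1.2]
opening: 0.106
```

Run:
```python
from h import *
plan((0.4600,-0.0414,.12),-6.7)
s=eyes.camera("side"); zoom(s,"s23.png",200,290,230,320,8);s=eyes.camera("top"); zoom(s,"t23.png",190,270,310,390,8)
```

```text
p [ 0.4798 -0.2633  0.1357] az -11.58 shift [-0.533  0.13   1.778] turn [ 0.    -0.108  0.003]
```

View pics/s23.png

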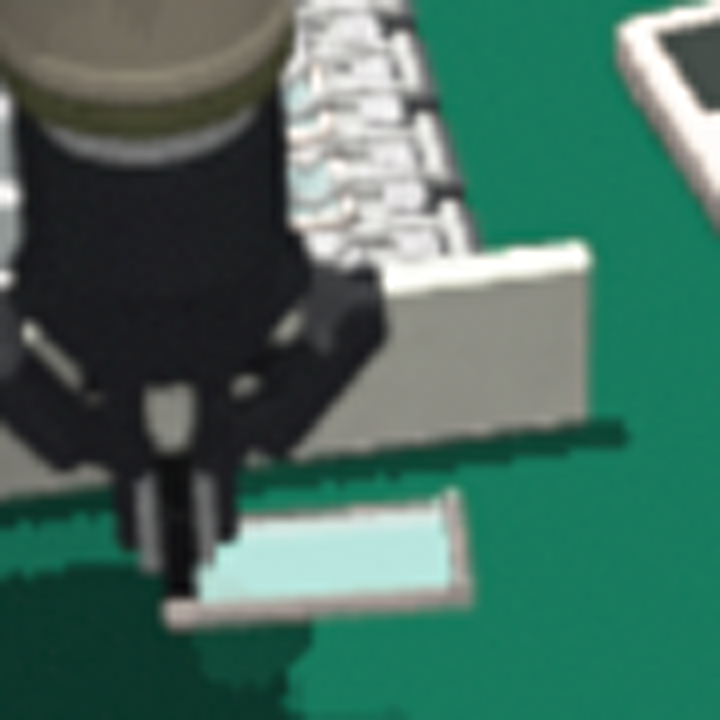

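View pics/t23.png

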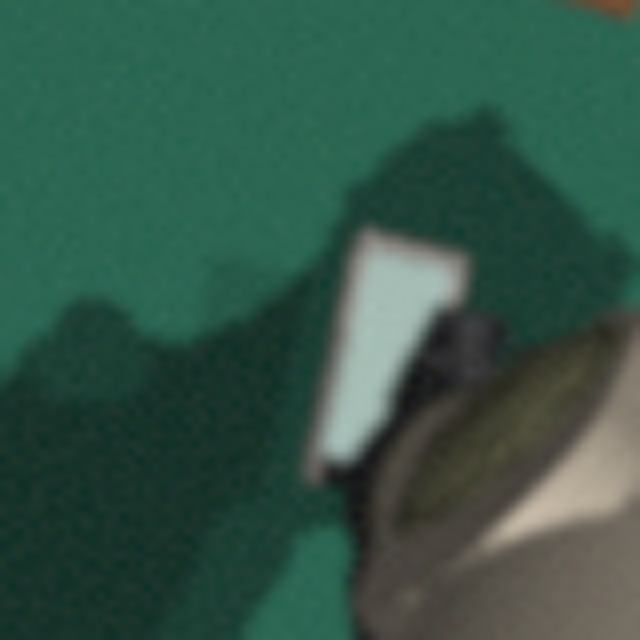

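Run:
```python
from h import *
s=eyes.camera("side");t=eyes.camera("top")
S=lambda u,v:(230+u/8,200+v/8);T=lambda u,v:(310+u/8,190+v/8)
for n,a in (("FL",(358,226)),("FR",(470,250)),("RL",(303,485))): print(n,intool(onz(t,*T(*a),.126)))
print(intool(onz(s,*S(474,606),.12)),intool(onz(s,*S(165,629),.12)),intool(onz(s,*S(460,486),.13)))
```

```text
FL [86.9  7.4 22.3]
FR [ 87.7   7.4 -18.8]
RL [-7.7  7.6 21.2]
[ 87.2  13.4 -17.5] [ -3.9  13.5 -18.1] [87.   3.4 22.7]
```

send_rows([
  [-0.15, -0.05, 0.4, 0, -0.11, 0, -1],
  [-0.25, -0.05, 0.8, 0, -0.11, 0, -1],
  [-0.3, -0.05, 1, 0, -0.11, 0, -1],
  [-0.3, -0.05, 1, 0, -0.11, 0, -1],
])

```text
time: 26.4
eef_pos: [0.4674, -0.1347, 0.1395]
orientation: [-0.705, 0.04, -0.038, 0.707]
ft_force: [-1.0, -1.3, 0.2]
opening: 0.104
```

Run:
```python
from h import *
plan((0.4596,-0.0410,.085),-6.7)
```

```text
p [ 0.4674 -0.1347  0.1395] az -6.37 shift [-0.149  0.456  0.768] turn [-0.002  0.007 -0.004]
```

send_rows([
  [-0.1, 0, 0.4, 0, 0, 0, -1],
  [-0.13, 0, 0.7, 0, 0, 0, -1],
  [-0.13, 0.1, 0.75, 0, 0, 0, -1],
  [-0.13, 0.3, 0.75, 0, 0, 0, -1],
  [-0.13, 0.42, 0.75, 0, 0, 0, -1],
  [-0.13, 0.42, 0.75, 0, 0, 0, -1],
  [-0.13, 0.42, 0.75, 0, 0, 0, -1],
])

```text
time: 27.1
eef_pos: [0.4629, -0.0485, 0.0899]
orientation: [0.706, -0.042, 0.041, -0.706]
ft_force: [0.9, -0.1, -1.2]
opening: 0.107
```

Run:
```python
from h import *
plan((0.4592,-0.0430,.051),-6.7)
s=eyes.camera("side"); zoom(s,"s24.png",170,240,200,300,8)
```

```text
p [ 0.4629 -0.0485  0.0899] az -6.75 shift [-0.036  0.324  0.042] turn [ 0.001 -0.001 -0.002]
```

View pics/s24.png

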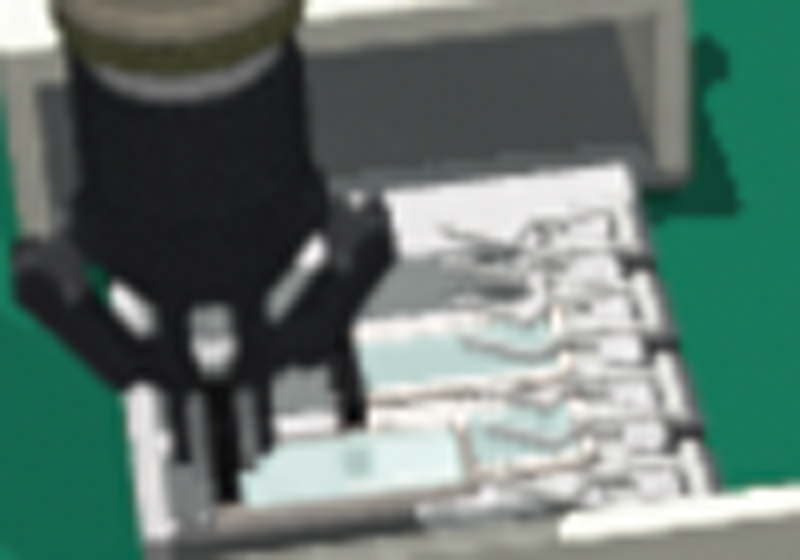

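send_rows([
  [-0.04, 0.1, 0.04, 0, 0, 0, -1],
  [-0.04, 0.2, 0.04, 0, 0, 0, -1],
  [-0.04, 0.27, 0.04, 0, 0, 0, -1],
  [-0.04, 0.32, 0.04, 0, 0, 0, -1],
  [-0.04, 0.32, 0.04, 0, 0, 0, -1],
  [-0.04, 0.32, 0.04, 0, 0, 0, -1],
])

```text
time: 27.75
eef_pos: [0.4591, -0.0424, 0.0521]
orientation: [0.706, -0.041, 0.041, -0.706]
ft_force: [0.2, -0.6, -0.6]
opening: 0.103
```

Run:
```python
from h import *
plan((0.5132,-0.0490,.0465),-6.7)
s=eyes.camera("side"); zoom(s,"s25.png",170,240,200,300,8)
s=eyes.camera("top"); zoom(s,"t25.png",170,250,220,320,8)
```

```text
p [ 0.4591 -0.0424  0.0521] az -6.69 shift [ 0.454  0.047 -0.002] turn [0. 0. 0.]
```

View pics/s25.png

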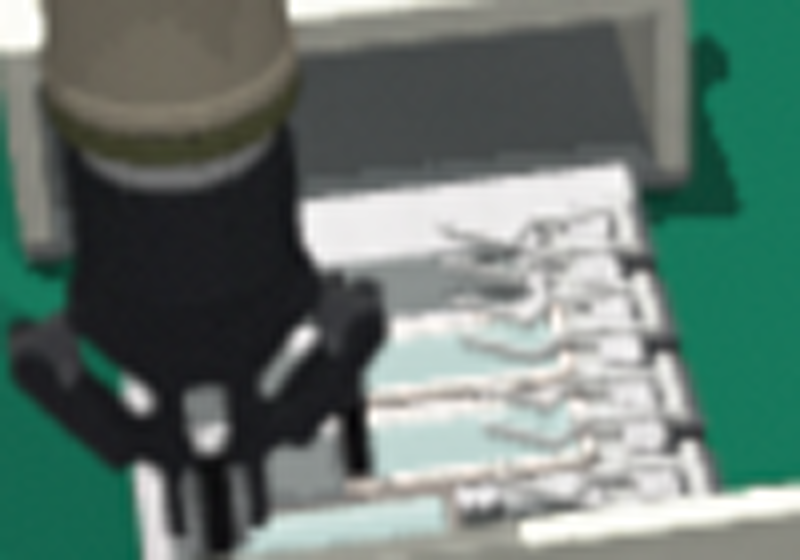

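View pics/t25.png

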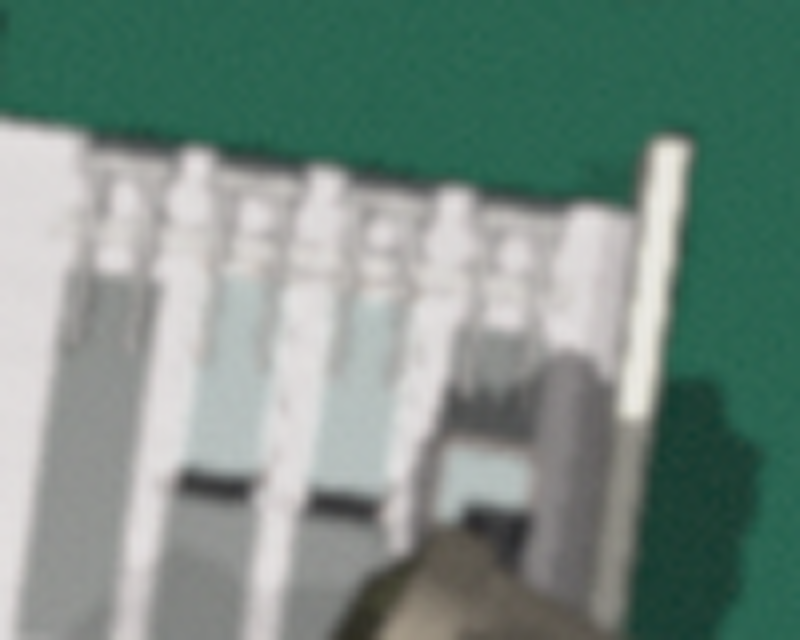

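send_rows([
  [0, 0.02, -0.01, 0, 0, 0, -1],
  [0, 0.04, -0.01, 0, 0, 0, -1],
  [0, 0.045, -0.01, 0, 0, 0, -1],
  [0, 0.045, -0.01, 0, 0, 0, -1],
])

```text
time: 28.25
eef_pos: [0.4588, -0.0434, 0.0464]
orientation: [-0.706, 0.041, -0.041, 0.706]
ft_force: [-0.6, -0.6, -0.9]
opening: 0.105
```

send_rows([
  [0, 0.005, 0, 0, 0, 0, -1],
  [0, 0.007, 0, 0, 0, 0, -1],
  [0, 0.007, 0, 0, 0, 0, -1],
])

```text
time: 28.55
eef_pos: [0.4588, -0.0434, 0.0459]
orientation: [-0.706, 0.041, -0.041, 0.706]
ft_force: [-0.0, 0.9, 4.2]
opening: 0.101
```

Contact at 4 N. Pushing in.

send_rows([
  [0.03, -0.003, 0, 0, 0, 0, -1],
  [0.08, -0.003, 0, 0, 0, 0, -1],
  [0.14, -0.003, 0, 0, 0, 0, -1],
  [0.2, -0.003, 0, 0, 0, 0, -1],
  [0.26, -0.003, 0, 0, 0, 0, -1],
  [0.3, -0.003, 0, 0, 0, 0, -1],
])

```text
time: 29.15
eef_pos: [0.4904, -0.0469, 0.0459]
orientation: [-0.705, 0.044, -0.038, 0.707]
ft_force: [-16.0, 2.6, 16.3]
opening: 0.104
```

send_rows([
  [0.04, 0, 0, 0, 0, 0, -1],
  [0.08, 0, 0, 0, 0, 0, -1],
  [0.12, 0, 0, 0, 0, 0, -1],
  [0.16, 0, 0, 0, 0, 0, -1],
  [0.18, 0, 0, 0, 0, 0, -1],
])

```text
time: 29.65
eef_pos: [0.5127, -0.0496, 0.0459]
orientation: [-0.705, 0.043, -0.039, 0.706]
ft_force: [-14.4, -0.2, 16.1]
opening: 0.101
```

send_rows([
  [0.02, -0.01, 0, 0, 0, 0, -1],
  [0.04, -0.01, 0, 0, 0, 0, -1],
  [0.04, -0.01, 0, 0, 0, 0, -1],
])

```text
time: 29.95
eef_pos: [0.5128, -0.0497, 0.0463]
orientation: [-0.705, 0.046, -0.036, 0.707]
ft_force: [-20.9, 1.6, 10.1]
opening: 0.102
```

Stopped firmly. Next I'll release, rise and back away to look.

send_rows([
  [-0.05, -0.01, 0, 0, 0, 0, -1],
  [-0.07, -0.01, 0, 0, 0, 0, -1],
  [-0.07, -0.01, 0, 0, 0, 0, 0],
  [-0.07, -0.01, 0, 0, 0, 0, 0],
  [-0.07, -0.01, 0, 0, 0, 0, 0],
  [-0.07, -0.01, 0, 0, 0, 0, 0],
])

```text
time: 30.55
eef_pos: [0.5131, -0.0497, 0.0485]
orientation: [0.706, -0.041, 0.041, -0.706]
ft_force: [0.3, -0.1, -0.0]
opening: 0.499
```

send_rows([
  [0, -0.2, 0, 0, 0, 0, 0],
  [0, -0.5, 0, 0, 0, 0, 0],
  [0, -0.9, -0.3, 0, 0, 0, 0],
  [0, -0.9, -0.7, 0, 0, 0, -1],
  [0, -0.9, -1, 0, 0, 0, -1],
  [0, -0.9, -1, 0, 0, 0, -1],
])

```text
time: 31.15
eef_pos: [0.498, -0.1749, 0.1577]
orientation: [0.707, -0.043, 0.045, -0.705]
ft_force: [-1.1, -0.4, 0.1]
opening: 0.008
```

send_rows([
  [0, 0, -0.4, 0, 0, 0, -1],
  [0, 0, -0.8, 0, 0, 0, -1],
  [-0.2, 0, -1, 0, 0, 0, -1],
  [-0.2, 0, -1, 0, 0, 0, -1],
  [-0.2, 0, -1, 0, 0, 0, -1],
])

```text
time: 31.65
eef_pos: [0.4604, -0.2853, 0.1563]
orientation: [-0.706, 0.042, -0.042, 0.706]
ft_force: [0.3, 0.2, -0.3]
opening: 0.002
```

Run:
```python
from h import *
plan((0.525,-0.17,.1),-6.7)
s=eyes.camera("side");t=eyes.camera("top"); zoom(s,"s26.png",160,310,190,340,5);cv2.imwrite("pics/t26f.png",t["color"][:,:,::-1]);zoom(t,"t26b.png",170,250,220,320,8)
```

```text
p [ 0.4604 -0.2853  0.1563] az -6.76 shift [0.422 0.47  1.017] turn [-0.001 -0.001 -0.   ]
```

View pics/s26.png

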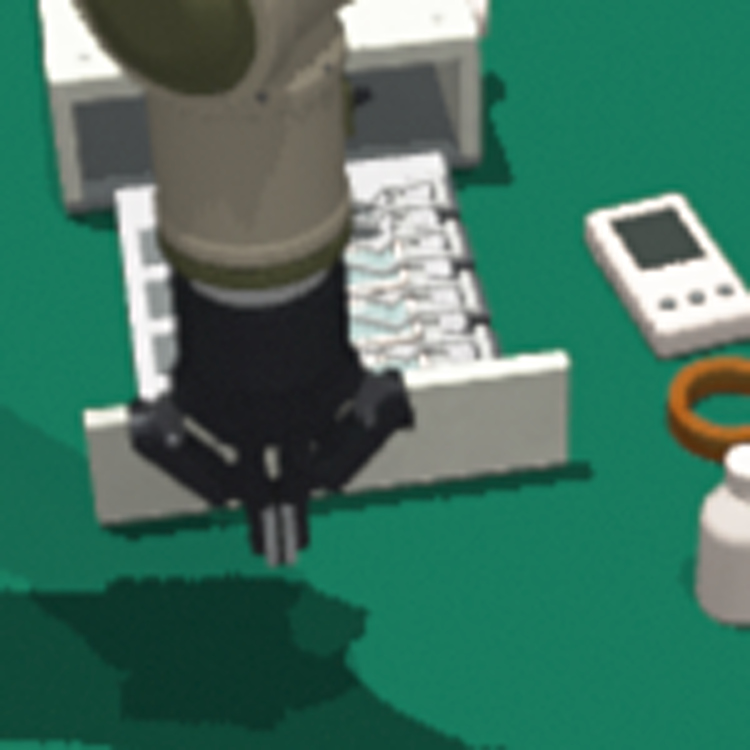

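View pics/t26b.png

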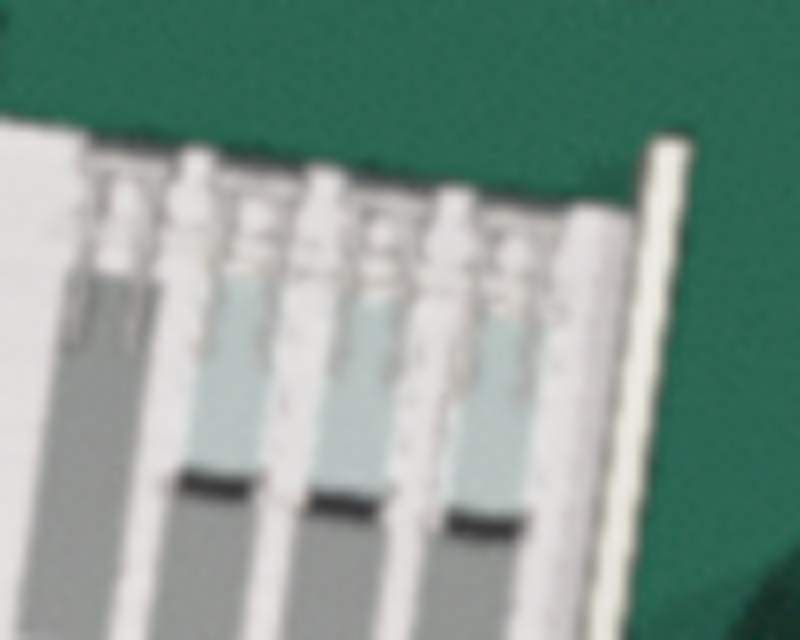

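View pics/t26f.png

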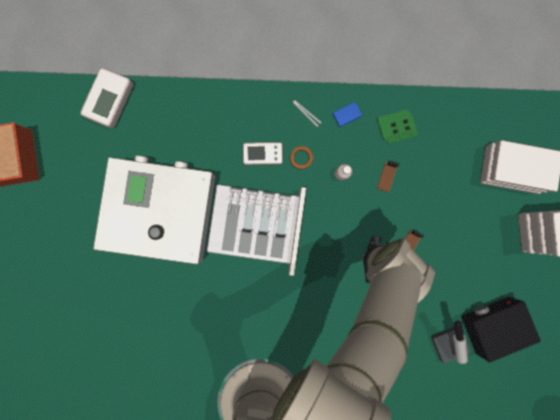

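Run:
```python
from h import *
t=eyes.camera("top"); xd=np.array([.9932,-.1167]);yd=np.array([.1167,.9932]); o=np.array([.5249,.0517])
for k,q in enumerate(((215,484),(343,504),(486,524))):
    P=onz(t,220+q[0]/8,170+q[1]/8,.0715)[:2]; print(P,(P-o)@xd,(P-o)@yd+.05*k)
# prong centres (tips) z .045
for k,q in enumerate((((204,350),(262,358)),((340,370),(393,378)),((465,390),(523,397)))):
    c=[onz(t,220+a/8,170+b/8,.043)[:2] for a,b in q]; P=(c[0]+c[1])/2; print("clip",(P-o)@xd,(P-o)@yd+.05*k)
s=eyes.camera("side"); zoom(s,"s27.png",185,245,240,300,12)
```

```text
[0.52388096 0.05121633] -0.0009556671354353022 -0.0005992992278046298
[0.51777175 0.00353364] -0.0014587675167127049 0.0013293039930321743
[ 0.51180712 -0.04977264] -0.0011619862366137245 -0.002310567100222427
clip 0.04814626149308163 0.0010687887894988565
clip 0.04795950261958279 -0.00020018288675697354
clip 0.04763100879071501 0.0007588225523795511
```

View pics/s27.png

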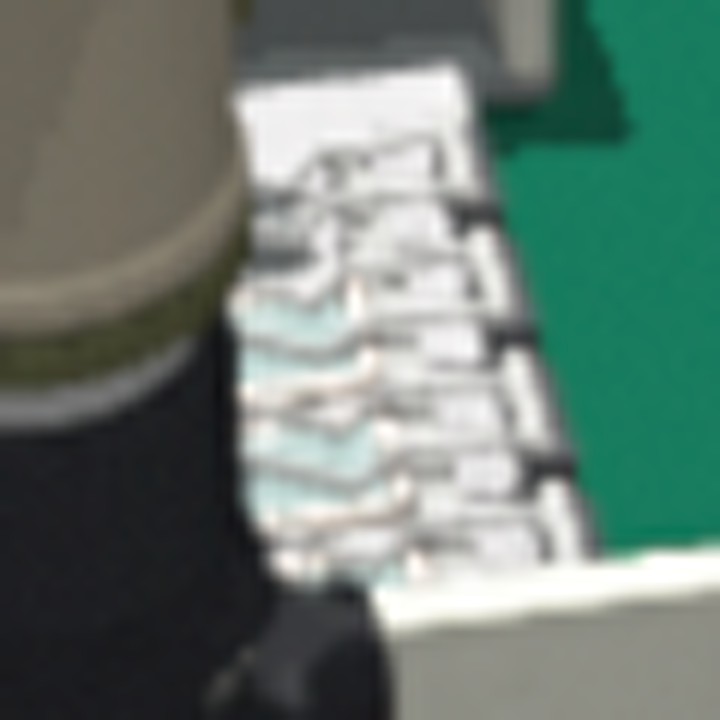

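Run:
```python
from h import *
plan((0.5215,-0.147,.062),-6.7)
```

```text
p [ 0.4617 -0.284   0.1563] az -6.54 shift [0.365 0.787 1.19 ] turn [-0.001  0.004  0.   ]
```

send_rows([
  [0.36, 0.3, 0.2, 0, 0, 0, -1],
  [0.36, 0.6, 0.4, 0, 0, 0, -1],
  [0.36, 0.79, 0.6, 0, 0, 0, -1],
  [0.36, 0.79, 0.8, 0, 0, 0, -1],
  [0.36, 0.79, 1, 0, 0, 0, -1],
  [0.36, 0.79, 1, 0, 0, 0, -1],
  [0.36, 0.79, 1, 0, 0, 0, -1],
])

```text
time: 32.55
eef_pos: [0.5182, -0.1698, 0.0615]
orientation: [-0.706, 0.04, -0.04, 0.706]
ft_force: [0.1, 0.2, -0.3]
opening: 0.001
```

Run:
```python
from h import *
plan((0.5225,-0.117,.062),-6.7)
s=eyes.camera("side"); zoom(s,"s28.png",160,310,190,340,5)
```

```text
p [ 0.5182 -0.1698  0.0615] az -6.5 shift [-0.015 -0.004  0.441] turn [-0.     0.004  0.   ]
```

View pics/s28.png

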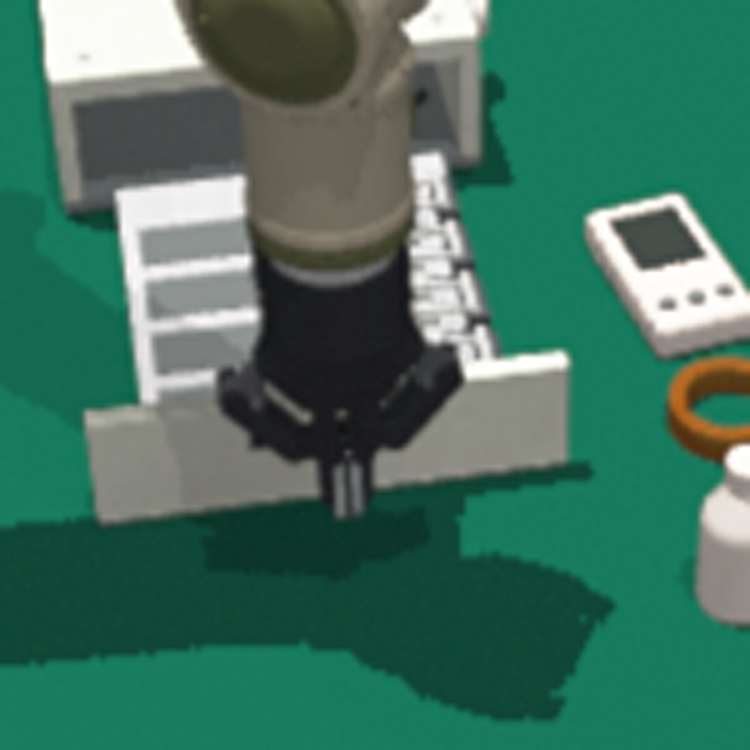

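send_rows([
  [0, 0, 0.2, 0, 0, 0, -1],
  [0, 0, 0.35, 0, 0, 0, -1],
  [0, 0, 0.42, 0, 0, 0, -1],
  [0, 0, 0.48, 0, 0, 0, -1],
  [0, 0, 0.56, 0, 0, 0, -1],
  [0, 0, 0.64, 0, 0, 0, -1],
  [0, 0, 0.73, 0, 0, 0, -1],
  [0, 0, 0.82, 0, 0, 0, -1],
  [0, 0, 0.91, 0, 0, 0, -1],
  [0, 0, 1, 0, 0, 0, -1],
])

```text
time: 33.6
eef_pos: [0.5317, -0.0509, 0.0617]
orientation: [-0.706, 0.041, -0.041, 0.706]
ft_force: [-0.7, -1.8, 2.5]
opening: 0.002
```

send_rows([
  [0, 0, 0.1, 0, 0, 0, -1],
  [0, 0, 0.2, 0, 0, 0, -1],
  [0, 0, 0.3, 0, 0, 0, -1],
  [0, 0, 0.4, 0, 0, 0, -1],
  [0, 0, 0.5, 0, 0, 0, -1],
  [0, 0, 0.6, 0, 0, 0, -1],
  [0, 0, 0.7, 0, 0, 0, -1],
  [0, 0, 0.8, 0, 0, 0, -1],
  [0, 0, 0.9, 0, 0, 0, -1],
  [0, 0, 1, 0, 0, 0, -1],
])

```text
time: 34.6
eef_pos: [0.5452, 0.0683, 0.0615]
orientation: [-0.706, 0.041, -0.041, 0.706]
ft_force: [-1.5, -3.0, 1.4]
opening: -0.001
```

Run:
```python
from h import *
xd=np.array([.9932,-.1167]);yd=np.array([.1167,.9932])
p,r=tool(); print((p[:2]-np.array([.5262,-.106]))@yd, (p[:2]-np.array([.5262,-.106]))@xd, robot.read_state()['ft_force'])
s=eyes.camera("side"); zoom(s,"s29.png",110,260,170,320,5)
s=eyes.camera("top"); zoom(s,"t29.png",150,280,180,310,5)
```

```text
0.17534317177696737 -0.0014292061680842279 [-1.47978969 -3.04817982  1.38514343]
```

View pics/s29.png

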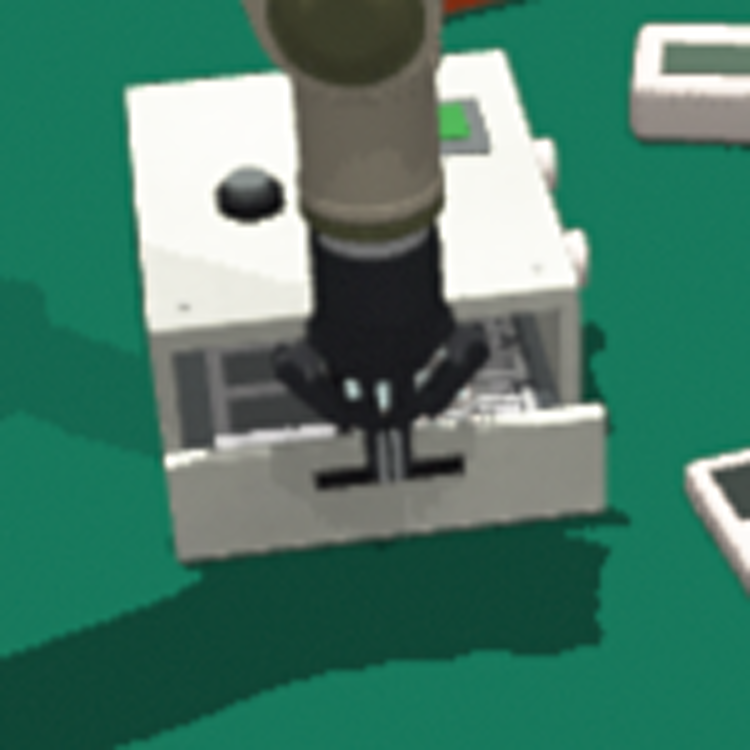

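View pics/t29.png

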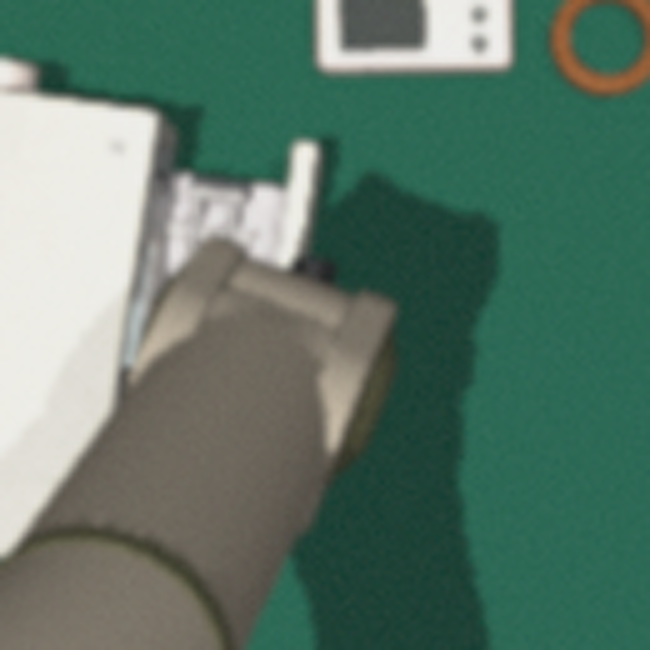

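send_rows([
  [0, 0, 0.1, 0, 0, 0, -1],
  [0, 0, 0.2, 0, 0, 0, -1],
  [0, 0, 0.3, 0, 0, 0, -1],
  [0, 0, 0.4, 0, 0, 0, -1],
  [0, 0, 0.48, 0, 0, 0, -1],
  [0, 0, 0.54, 0, 0, 0, -1],
  [0, 0, 0.58, 0, 0, 0, -1],
  [0, 0, 0.62, 0, 0, 0, -1],
  [0, 0, 0.66, 0, 0, 0, -1],
  [0, 0, 0.7, 0, 0, 0, -1],
])

```text
time: 35.7
eef_pos: [0.5549, 0.1489, 0.0616]
orientation: [0.707, -0.042, 0.042, -0.705]
ft_force: [0.6, -0.9, 1.0]
opening: -0.002
```

send_rows([
  [0, 0, 0.03, 0, 0, 0, -1],
  [0, 0, 0.06, 0, 0, 0, -1],
  [0, 0, 0.08, 0, 0, 0, -1],
  [0, 0, 0.08, 0, 0, 0, -1],
])

```text
time: 36.1
eef_pos: [0.5552, 0.152, 0.0616]
orientation: [0.709, -0.044, 0.043, -0.703]
ft_force: [-4.3, -26.9, 7.5]
opening: -0.007
```

send_rows([
  [0, 0, -0.08, 0, 0, 0, -1],
  [0, 0, -0.25, 0, 0, 0, -1],
  [0, -0.3, -0.4, 0, 0, 0, -1],
  [0, -0.7, -0.4, 0, 0, 0, -1],
  [0, -1, -0.4, 0, 0, 0, -1],
  [0, -1, -0.4, 0, 0, 0, -1],
  [0, -1, -0.4, 0, 0, 0, -1],
])

```text
time: 36.8
eef_pos: [0.5511, 0.1137, 0.1824]
orientation: [-0.705, 0.04, -0.041, 0.707]
ft_force: [-0.7, -0.4, -0.1]
opening: 0.002
```

Run:
```python
from h import *
plan((0.5145,0.3077,.19),-6.7)
s=eyes.camera("side"); zoom(s,"s30.png",110,230,180,310,6)
s=eyes.camera("top"); zoom(s,"t30.png",140,280,85,225,5)
```

```text
p [0.5511 0.1137 0.1824] az -6.6 shift [-0.489 -0.061  1.571] turn [-0.002  0.002  0.002]
```

View pics/s30.png

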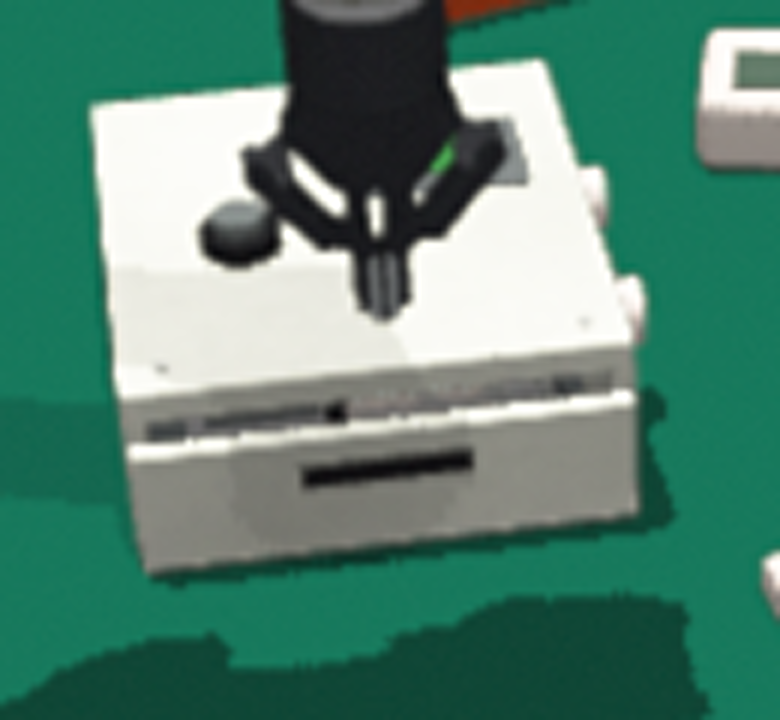

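View pics/t30.png

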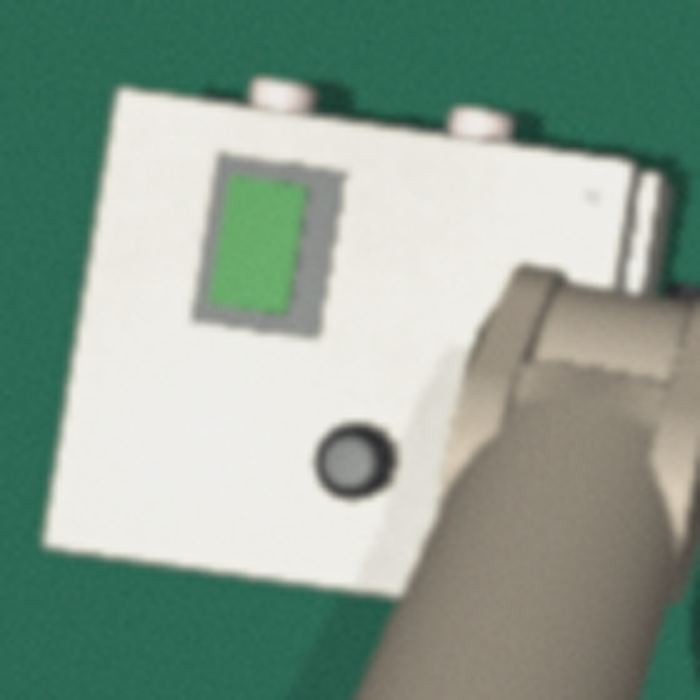

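send_rows([
  [-0.2, -0.05, 0.4, 0, 0, 0, -1],
  [-0.4, -0.05, 0.8, 0, 0, 0, -1],
  [-0.4, -0.05, 1, 0, 0, 0, -1],
  [-0.4, -0.05, 1, 0, 0, 0, -1],
])

```text
time: 37.3
eef_pos: [0.5154, 0.2428, 0.1857]
orientation: [-0.706, 0.039, -0.038, 0.706]
ft_force: [0.3, 0.3, 0.1]
opening: 0.0
```

send_rows([
  [-0.09, 0, 0.3, 0, 0, 0, -1],
  [-0.09, 0, 0.56, 0, 0, 0, -1],
  [-0.09, 0, 0.56, 0, 0, 0, -1],
  [-0.09, 0, 0.56, 0, 0, 0, -1],
])

```text
time: 37.7
eef_pos: [0.5137, 0.305, 0.1863]
orientation: [0.707, -0.041, 0.04, -0.705]
ft_force: [-0.1, -0.9, 0.1]
opening: -0.002
```

Run:
```python
from h import *
t=eyes.camera("top"); s=eyes.camera("side")
print(onz(t,85+351/5,140+460/5,.127), tri([t,s],[(85+351/5,140+460/5),(180+239/6,110+216/6)]))
plan((0.5145,0.3077,.14),-6.7)
zoom(s,"s31.png",90,190,170,290,6)
```

```text
[0.51349136 0.30782722 0.127     ] [0.51406168 0.30722362 0.12908606]
p [0.514  0.3036 0.1869] az -6.76 shift [0.    0.391 0.035] turn [ 0.002 -0.001 -0.001]
```

View pics/s31.png

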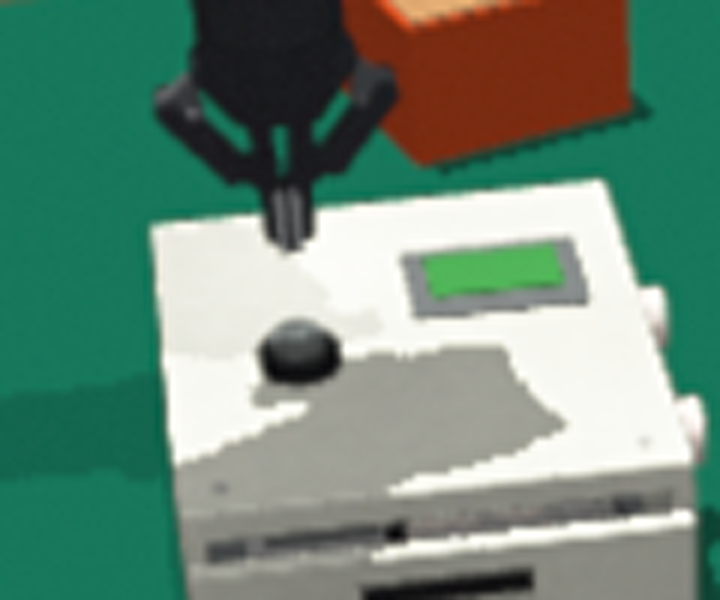

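send_rows([
  [0, 0.2, 0.03, 0, 0, 0, -1],
  [0, 0.38, 0.03, 0, 0, 0, -1],
  [0, 0.43, 0.03, 0, 0, 0, -1],
  [0, 0.46, 0.03, 0, 0, 0, -1],
  [0, 0.46, 0.03, 0, 0, 0, -1],
])

```text
time: 38.3
eef_pos: [0.5149, 0.3081, 0.1327]
orientation: [0.706, -0.042, 0.042, -0.706]
ft_force: [0.8, -0.7, 0.8]
opening: -0.002
```

send_rows([
  [0, 0.02, 0, 0, 0, 0, -1],
  [0, 0.03, 0, 0, 0, 0, -1],
  [0, 0.03, 0, 0, 0, 0, -1],
])

```text
time: 38.6
eef_pos: [0.5151, 0.3088, 0.1294]
orientation: [-0.706, 0.041, -0.042, 0.706]
ft_force: [1.7, -1.0, 2.8]
opening: -0.003
```

Contact begins around z = 0.129, so I'll press further.

send_rows([
  [0, 0.02, 0, 0, 0, 0, -1],
  [0, 0.04, 0, 0, 0, 0, -1],
  [0, 0.05, 0, 0, 0, 0, -1],
  [0, 0.05, 0, 0, 0, 0, -1],
])

```text
time: 39.0
eef_pos: [0.5153, 0.3089, 0.1255]
orientation: [-0.705, 0.041, -0.042, 0.707]
ft_force: [-6.8, -4.9, 33.5]
opening: -0.0
```

send_rows([
  [0, -0.05, 0, 0, 0, 0, -1],
  [0, -0.09, 0, 0, 0, 0, -1],
  [0, -0.09, 0, 0, 0, 0, -1],
  [0, -0.09, 0, 0, 0, 0, -1],
])

```text
time: 39.4
eef_pos: [0.514, 0.3092, 0.1332]
orientation: [0.706, -0.041, 0.041, -0.706]
ft_force: [-0.3, -0.0, -0.6]
opening: -0.002
```

send_rows([
  [0, 0.01, 0, 0, 0, 0, -1],
  [0, 0.01, 0, 0, 0, 0, -1],
  [0, 0.01, 0, 0, 0, 0, -1],
])

```text
time: 39.7
eef_pos: [0.5143, 0.309, 0.1321]
orientation: [0.706, -0.041, 0.041, -0.706]
ft_force: [-0.9, 0.4, 1.1]
opening: 0.002
```

send_rows([
  [0, 0.01, 0, 0, 0, 0, -1],
  [0, 0.01, 0, 0, 0, 0, -1],
  [0, 0.01, 0, 0, 0, 0, -1],
])

```text
time: 40.0
eef_pos: [0.5144, 0.3089, 0.1312]
orientation: [0.706, -0.041, 0.041, -0.706]
ft_force: [-0.9, 1.0, 1.4]
opening: 0.002
```

send_rows([
  [0, 0.01, 0, 0, 0, 0, -1],
  [0, 0.01, 0, 0, 0, 0, -1],
  [0, 0.01, 0, 0, 0, 0, -1],
])

```text
time: 40.3
eef_pos: [0.5145, 0.3089, 0.13]
orientation: [0.706, -0.041, 0.041, -0.706]
ft_force: [-0.5, -0.4, 1.8]
opening: -0.001
```

send_rows([
  [0, 0.01, 0, 0, 0, 0, -1],
  [0, 0.01, 0, 0, 0, 0, -1],
  [0, 0.01, 0, 0, 0, 0, -1],
])

```text
time: 40.6
eef_pos: [0.5145, 0.3089, 0.1288]
orientation: [-0.706, 0.041, -0.041, 0.706]
ft_force: [-0.7, -0.0, 2.5]
opening: 0.0
```

send_rows([
  [0, 0.01, 0, 0, 0, 0, -1],
  [0, 0.01, 0, 0, 0, 0, -1],
  [0, 0.01, 0, 0, 0, 0, -1],
])

```text
time: 40.9
eef_pos: [0.5145, 0.3089, 0.1276]
orientation: [0.706, -0.041, 0.041, -0.706]
ft_force: [-1.0, 0.5, 4.4]
opening: 0.003
```

send_rows([
  [0, 0.01, 0, 0, 0, 0, -1],
  [0, 0.01, 0, 0, 0, 0, -1],
  [0, 0.01, 0, 0, 0, 0, -1],
])

```text
time: 41.2
eef_pos: [0.5145, 0.3089, 0.1264]
orientation: [0.706, -0.041, 0.041, -0.706]
ft_force: [-0.6, 0.7, 3.2]
opening: 0.001
```

send_rows([
  [0, 0.01, 0, 0, 0, 0, -1],
  [0, 0.01, 0, 0, 0, 0, -1],
  [0, 0.01, 0, 0, 0, 0, -1],
])

```text
time: 41.5
eef_pos: [0.5146, 0.309, 0.126]
orientation: [-0.706, 0.041, -0.041, 0.706]
ft_force: [-4.3, -0.1, 12.9]
opening: 0.003
```

send_rows([
  [0, -0.1, 0, 0, 0, 0, -1],
  [0, -0.3, 0, 0, 0, 0, -1],
  [0, -0.7, 0, 0, 0, 0, -1],
  [0, -1, 0, 0, 0, 0, -1],
  [0, -1, 0, 0, 0, 0, -1],
  [0, -1, 0, 0, 0, 0, -1],
  [0, -1, 0, 0, 0, 0, -1],
])

```text
time: 42.2
eef_pos: [0.5139, 0.3087, 0.2443]
orientation: [0.706, -0.041, 0.041, -0.706]
ft_force: [0.4, 0.4, -0.5]
opening: -0.001
```

Run:
```python
from h import *
t=eyes.camera("top"); s=eyes.camera("side")
zoom(s,"s32.png",110,230,180,310,6); zoom(s,"s32b.png",165,205,195,295,8); cv2.imwrite("pics/t32.png",t["color"][:,:,::-1])
st=robot.read_state(); print(st["time"],st["eef_pos"],st["ft_force"],np.abs(st["joint_velocities"]).max())
```

```text
42.3 [0.51393143 0.30860155 0.24396988] [ 0.51477893 -0.64232467  0.29624105] 0.0033279603876326205
```

View pics/s32.png

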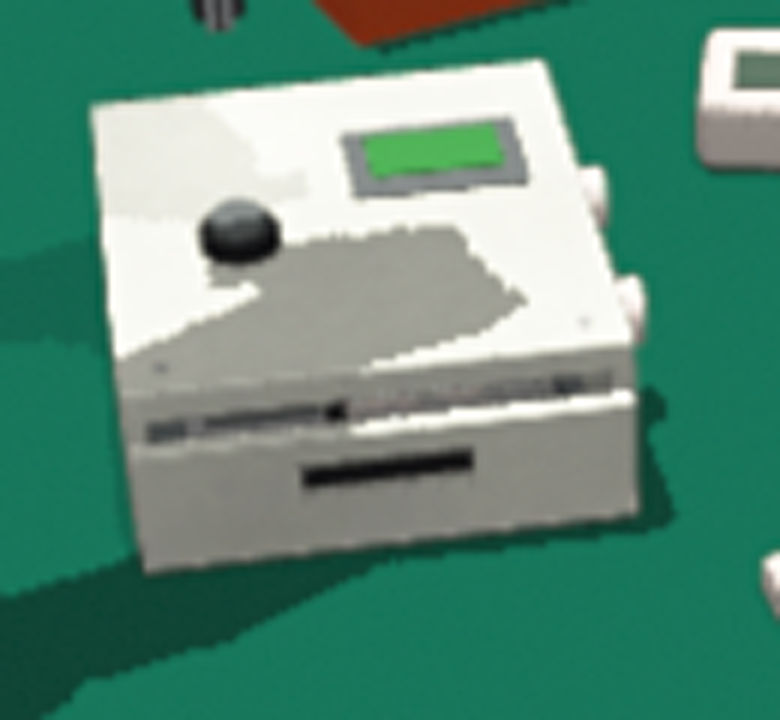

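View pics/t32.png

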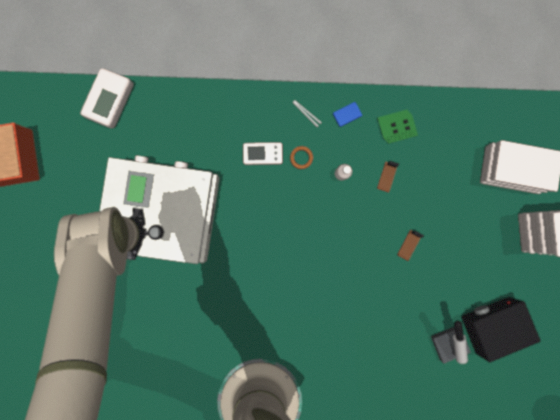

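View pics/s32b.png

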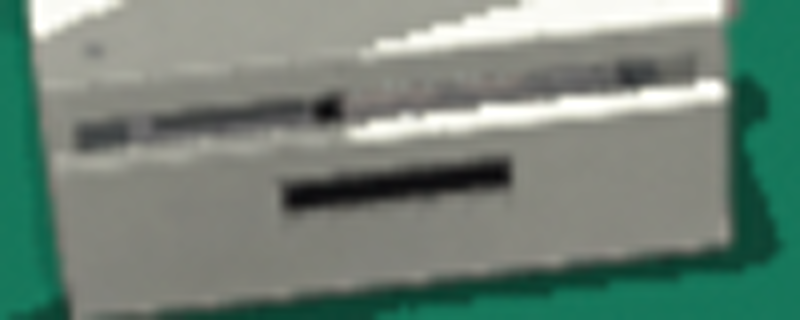

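```bash
python3 -c "
from plant import job
print(job.job_done())"
```

```text
the job is handed in; nothing more can be done
None
```

The job is done and handed in at about 42 s of the 210 s allowed. `job_done` reports no verdict, so what follows are my own checks.

- **Drawer out:** I gripped the front panel and pulled until the end stop pushed back at about 38 N.
- **Slides:** I found three white-edged slides and loaded them into lanes 3, 2 and 1. Each stopped firmly at home at about 20–36 N, the highest in lane 3, where I first bore down too hard. Before closing, the top view put every tab within about 1.5 mm lengthwise and 2.5 mm sideways of home. The side view showed the clips on the glass behind the rims in lanes 3 and 2. Lane 1 was partly hidden by the arm and the panel, so its clip is judged mainly from the stop and the tab position.
- **Drawer shut:** It snapped home, then held against a 27 N push. The measured travel was about 0.27 m, which matches fully shut.
- **Start button:** I pressed it twice through its full travel with the drawer shut. On the second press I felt it move 6 mm to its stop, then let it spring back.
- **At the end:** The arm was clear and still. The bottle, handset, tape roll and brown look-alikes looked unmoved in the last top view.

**One wrong estimate:** my first guess of the home position, taken from the bed's rear edge, was 10 mm too far forward. The clip lip position and the firm stop corrected it. Once the drawer was shut I could only see one tab through the gap, so I did not recheck the slides directly after closing.

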